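Seat the vial wheel in the rotator stand

ROBOT

A 7-joint arm with a two-finger parallel gripper is mounted at the origin on the work surface. World frame = base frame: x ahead of the robot, y to its left, z up, the work surface at z = 0. Lengths are in mm, angles in rad, forces in N, time in s.
With the tool pointing down it reaches from about 350 to 900 mm from the base axis. Payload 8.1 kg.
Tool frame: the origin (TCP) lies midway between the tips of the shut fingers; the grasp point (between the pads) lies 19 mm behind it (arm.tcp_to_grasp is the distance from the TCP to the grasp point, in mm); z points along the fingers, y is the direction in which the jaws open and shut (so a half turn about z gives the same grasp; the last joint's range is limited). The gripper opens to 92 mm and grips with 3 to 60 N. Pads are 19 mm wide; open, the fingers measure 130 mm over their backs; the gripper's body (75 mm by 190 mm) begins 47 mm behind the grasp point.
Start: joints at [1.146, 0.434, 0.025, 1.573, -0.012, 1.134, -0.075], TCP at [197.648, -592.939, 226.742] pointing down, gripper open.
Joint ranges: [-2.62, 2.62], [-0.44, 2.09], [-1.27, 1.32], [0.08, 2.57], [-1.32, 4.46], [0.12, 2], [-2.74, 2.74]. Speed limits (rad/s): [2.22, 2.22, 3.01, 3.01, 3.14, 3.14, 3.14].

INTERFACE

Orientations are given as [roll, pitch, yaw] about the fixed x, y, z axes, in that order (R = Rz(yaw) Ry(pitch) Rx(roll)).
In Python, from rig import arm, eyes gives the robot as it stands.
- The arm moves only by the tool step_arm, never from a script. Its argument "increments" is a list of rows, each an object of numbers: "dx", "dy", "dz": the shift along the world's x, y, z in mm; "rx", "ry", "rz": the turn, a rotation vector about the world's x, y, z in degrees. In form: [{"dx": .., "dy": .., "dz": .., "rx": .., "ry": .., "rz": ..}, ...]. A call has 1 to 20 rows; each row is the pose to reach, as a shift and turn from the pose commanded when the call began; what a row does not reach only later rows make up. A row lasts 1/10 s, in which the tool goes at most 50 mm and 8.59 degrees, less where a joint would pass 70% of its speed; a pose out of reach is approached as far as the arm can. A call with a gripper value outside its range is refused whole. "gripper" is the closure, from 0 (fully open) to 1 (shut), set as the call begins (left out, the last holds). The fingers move at their own pace and stop on an object; "force" is the grip in N (left out, the last holds). Time passes only in rows, so rows that repeat a pose let the fingers close. It gives the time, the measured TCP pose, the force and the opening at its end, in the units of the state.
- arm.state(): the state, without advancing time (a new reading comes with each control period).
- eyes.read_camera(name): name is "scene" or "top"; returns a dict with "pixels" (480x640x3 uint8, red, green, blue), "fx", "fy", "cx", "cy" (pixels), "eye" and "rotation" of the camera in the world. Camera axes: x right, y up, looking along -z (the intrinsics and any distortion apply to the point x, -y, -z); pixel columns grow to the right and rows downward; lengths in mm; the calibration is good to about 2 mm. A picture is of the moment at which its call begins. There is no depth.
- arm.finish_job(): hands the job in, once; it reports no verdict.
The state is a dict: "t": time; "joints": joint angles; "joint_vel": joint speeds; "joint_efforts": joint torques, N m; "tool_pos": TCP position; "ee_rot": TCP orientation; "contact_force": force on the tool from outside, world axes, zero at the start; "wrist_torque": the same for the moment, N m; "width": opening from 0.0 (shut) to 1.0 (fully open).
Only numpy, scipy, OpenCV 4.12 (cv2) and the standard library are available. Lean on these libraries where they do the work, as an engineer would, in place of code of your own. Each camera call takes 0.05 s, during which the arm holds its last target.

TASK

The vial wheel is parked in its rack. Lift it out, lower its axle into both open slots of the rotator stand, and press it down past the stiff bearing shoes until both ends rest solidly and level on the hard stops at the bottom; how deep these are set can only be felt. Press gently, well short of 35 N, which would harm the bearings. Let go of the wheel, and leave the bottle, the jar and the tray of vials where they stand.

Things in the scene. Friction and masses are not known exactly. Their poses are not given: they have to be found in the camera images.
- wheel: Loose vial wheel, 0.25-0.45 kg: steel axle 10 mm thick, 260 mm long along its y; at its middle an aluminium grip block 28 x 60 x 28 mm (x, y, z), to be gripped across x from above; white discs, 64 mm across, 6 thick, at y = +-42 mm, with short vials sticking out to y = +-64; the axle beyond is bare; both ends alike. Origin on the axle line, mid block; z up at the start.
- rack: Fixed grey parking rack, base 110 x 220 x 10 mm, two uprights 12 mm thick at y = +-90 mm; their open notches, 16 mm wide, 10 deep, hold the wheel's axle with its centre line 55 mm above the table. Origin: centre of the underside; y along the parked axle.
- stand: Fixed rotator stand: white base 110 x 270 x 14 mm, low drive box on its +x side (x 82 to 142 mm, 46 high, 170 long), two aluminium brackets 14 mm thick at y = +-115 mm, 101 mm high, each with an upright slot open at the top; in each slot a black bearing shoe and, lower, a steel stop. Origin: centre of the underside, below mid-slots; z up, y along the seated axle. The wheel fits either way.
- slot_left (a point): Point in the slot at the stand's +y end, on its centre line, at the top of its straight walls (90 mm above the table); flared lips go on to 101 mm (mouth about 28 mm wide). The slot is 12 mm wide in the stand's x. Its black shoe (flat top first 64 to 70 mm above the table) slides down stiffly, about 4 N, has no spring and stays where left; the wheel's weight alone does not move it.
- slot_right (a point): The same point in the like slot at the stand's -y end; its shoe is stiffer, about 6 N, and its start height is independent of the other's.
- stop_holder: Fixed holder on the stand's base, midway between the slots; it carries a clamped bar with two rigid steel stops, one in each slot, both at one height. That height is set differently each time, between 44 and 58 mm above the table (a seated axle's centre line then lies 49 to 63 mm up), below where the shoes start, and is not measured: this holder's own origin stays 14 mm above the table.
- reagent_bottle: Bystander: brown glass bottle, 60 mm in diameter, 130 mm high, origin at the centre of its underside.
- specimen_jar: Bystander: jar 56 mm in diameter, 70 mm high, origin at the centre of its underside.
- vial_tray: Bystander: aluminium tray 64 x 120 x 35 mm with stoppered vials, 62 mm high, origin at the centre of its underside.
Things that resemble listed ones, but are neither listed nor needed, are in the scene too. There is more than one size of the rack; the one meant has the size given above.

How it is judged (in metres and radians):
On the way, in this order (a step that is already met when the one before it is completed fails the run):
1. the wheel is lifted out of the parking rack (height (world z) of wheel above 0.08 m and contact force between wheel and rack below 0.1 N), for 0.1 s.
2. the axle lies in both slots of the stand (horizontal distance between wheel and stand below 0.012 m and angle between the y axis of wheel and the y axis of stand, either way round below 0.06 rad and z of wheel in the frame of stand below 0.085 m), for 0.05 s.
At the end, for the whole second after the job is handed in: The axle lies in both slots and rests on the hard stops (over 0.5 N on them), within 0.46 degrees of the line through the slots (level), its centre line at most 65 mm above the stand's underside, the wheel's middle within 9 mm of the stand's middle, at rest and let go (contact force between wheel and stop_holder above 0.5 N and horizontal distance between wheel and stand below 0.009 m and angle between the y axis of wheel and the y axis of stand, either way round below 0.008 rad and z of wheel in the frame of stand below 0.065 m and linear speed of wheel below 0.02 m/s and angular speed of wheel below 0.3 rad/s); the robot touches nothing.
It fails at once if the wheel is pressed or struck against the stand with more than 35 N (contact force between wheel and stand above 35 N).
It fails at once if the brown glass bottle is moved by more than 15 mm or tipped (distance of reagent_bottle from where it was at the start of the episode above 0.015 m or angle between reagent_bottle's own z axis and vertical above 0.3 rad).
It fails at once if the low jar is moved by more than 15 mm or tipped (distance of specimen_jar from where it was at the start of the episode above 0.015 m or angle between specimen_jar's own z axis and vertical above 0.3 rad).
It fails at once if the tray of vials is moved by more than 15 mm or tipped (distance of vial_tray from where it was at the start of the episode above 0.015 m or angle between vial_tray's own z axis and vertical above 0.3 rad).
It also fails if it takes over 58 s, if anything falls off the work surface, if the arm or the gripper's body presses on something with over 40 N, if the wrist force passes 120 N, or if a joint passes its speed limit or range.

## Working session

There is one attempt and no reset: what is moved stays moved. The work goes in short steps, Python scripts to look and compute and a tool call to move; the robot and the scene stay as the last step left them, time stands still between calls to the robot, and variables do not carry over. Pictures are saved under pics/ and viewed, and the job is handed in when it is done.

Besides the shell and the picture viewer there is one more tool, called as a command line: name --argument value ..., lists and objects as JSON in quotes. step_arm: Moves the arm, as the interface text tells. Its arguments: {"type":"object","properties":{"increments":{"type":"array","items":{"type":"object","properties":{"dx":{"type":"number"},"dy":{"type":"number"},"dz":{"type":"number"},"rx":{"type":"number"},"ry":{"type":"number"},"rz":{"type":"number"}}}},"gripper":{"type":"number"},"force":{"type":"number"}},"required":["increments"]}

```bash
ls; mkdir -p pics
python3 - <<'E'
from rig import arm, eyes
import cv2,pickle
for n in ["scene","top"]:
    c=eyes.read_camera(n); pickle.dump(c,open(n+'.pkl','wb'))
    cv2.imwrite(f'pics/{n}0.png',c['pixels'][:,:,::-1])
    print(n,{k:c[k] for k in c if k!='pixels'})
print(arm.state(), arm.tcp_to_grasp)
E
```

```text
pics
scene {'fx': 616.6644964359587, 'fy': 616.6644964359587, 'cx': 314.2973207019433, 'cy': 243.21922677693658, 'eye': array([1351.63958754,  536.14991832,  940.25551096]), 'rotation': array([0.83395405, 0.0100036 , 2.08688692])}
top {'fx': 457.5101763893932, 'fy': 457.5101763893932, 'cx': 321.8268766244967, 'cy': 236.5533967043237, 'eye': array([ 455.55357855,   63.53767953, 1199.55414706]), 'rotation': array([ 0.04913807,  0.01121473, -1.57551069])}
{'t': 0.1, 'joints': array([ 1.14641168,  0.43513443,  0.02497616,  1.57404052, -0.0116082 ,
        1.13398176, -0.07510029]), 'joint_vel': array([-0.00038374, -0.00168667, -0.00031517, -0.00111145,  0.00013638,
       -0.00059209,  0.00046335]), 'joint_efforts': array([ 1.93076266e-03, -6.69130468e+01,  9.87210497e-01, -3.15145576e+01,
       -6.06437470e-02,  3.74386122e-02,  4.95641007e-05]), 'tool_pos': array([ 197.46304939, -592.48953118,  226.02189086]), 'ee_rot': array([-3.14017901e+00,  1.22554677e-04,  3.21708862e-01]), 'contact_force': array([-0.43920076,  0.06349348,  0.30365599]), 'wrist_torque': array([ 0.03128963, -0.01333211,  0.03694291]), 'width': 1.0007199388214225} 18.8
```

View pics/scene0.png

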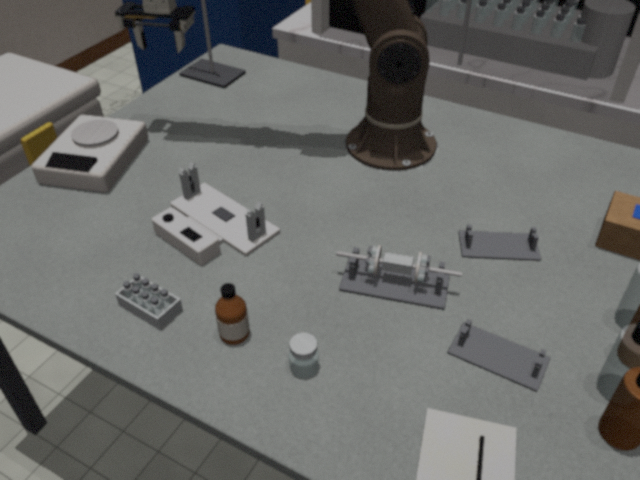

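View pics/top0.png

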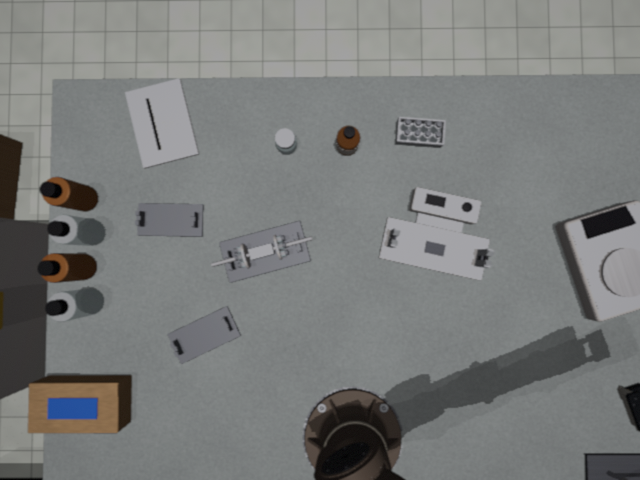

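The scene view shows the wheel at (397,265) on its rack, the stand at (222,215), and the bottle, jar and tray at (232,315), (303,350) and (150,300). In the top view the wheel and rack are at (262,250), and empty smaller racks stand at (170,220) and (205,335). The stand is at (435,248). I'll enlarge both.

```bash
cat > h.py <<'E'
import numpy as np,cv2,pickle
from scipy.spatial.transform import Rotation as R
def cam(n,f=None): return pickle.load(open(f or n+'.pkl','rb'))
def M(c): return R.from_euler('xyz',c['rotation']).as_matrix()
def ray(c,u,v):
    d=np.array([(u-c['cx'])/c['fx'],-(v-c['cy'])/c['fy'],-1.]); return c['eye'],M(c)@d
def onz(c,u,v,z):
    e,d=ray(c,u,v); return e+d*(z-e[2])/d[2]
def proj(c,p):
    q=M(c).T@(np.asarray(p,float)-c['eye']); return np.array([c['cx']+c['fx']*q[0]/-q[2], c['cy']-c['fy']*q[1]/-q[2]])
def crop(c,x0,y0,w,h,s,name):
    im=c['pixels'][y0:y0+h,x0:x0+w,::-1]; im=cv2.resize(im,None,fx=s,fy=s,interpolation=cv2.INTER_CUBIC)
    im=cv2.convertScaleAbs(im,alpha=1.4,beta=10)
    for k in range(0,w,10):
        cv2.putText(im,str(x0+k),(k*s,8),0,.3,(0,255,255),1); cv2.line(im,(k*s,10),(k*s,14),(0,255,255),1)
    for k in range(0,h,10):
        cv2.putText(im,str(y0+k),(0,k*s+4),0,.3,(0,255,255),1)
    cv2.imwrite('pics/'+name,im)
E
python3 - <<'E'
from h import *
t=cam('top');s=cam('scene')
print(proj(t,[0,0,0]),proj(s,[0,0,0]))
crop(t,205,210,115,80,6,'tw.png'); crop(t,375,180,120,105,6,'ts.png')
crop(s,325,235,140,75,5,'sw.png'); crop(s,145,155,140,110,5,'ss.png')
for u,v in [(211,264),(313,239)]: print(onz(t,u,v,55))
E
```

```text
[352.64060079 436.53730269] [390.63985897 144.05054316]
[444.54808782 353.99110917  55.        ]
[505.88441941  98.24785345  55.        ]
```

View pics/tw.png

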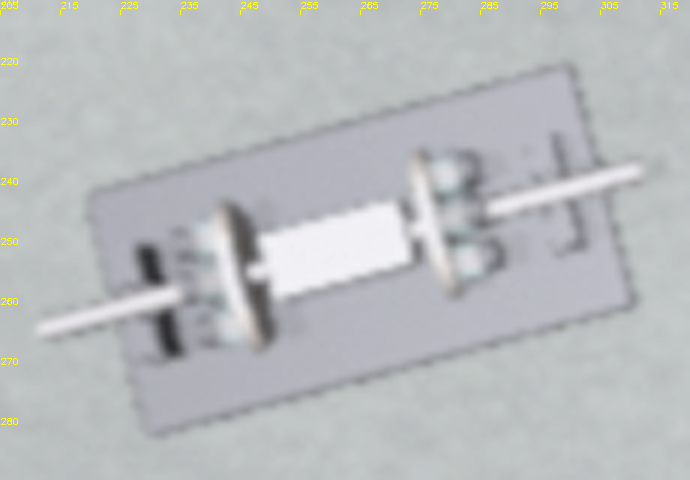

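View pics/ts.png

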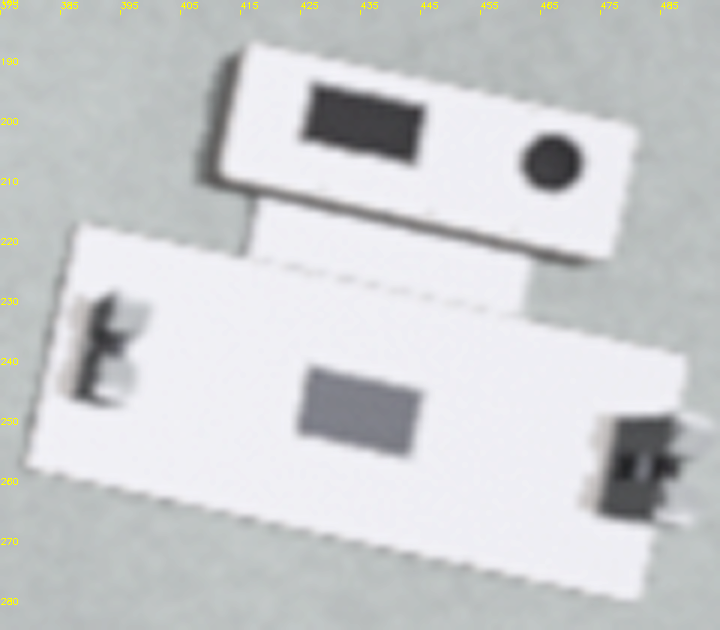

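View pics/sw.png

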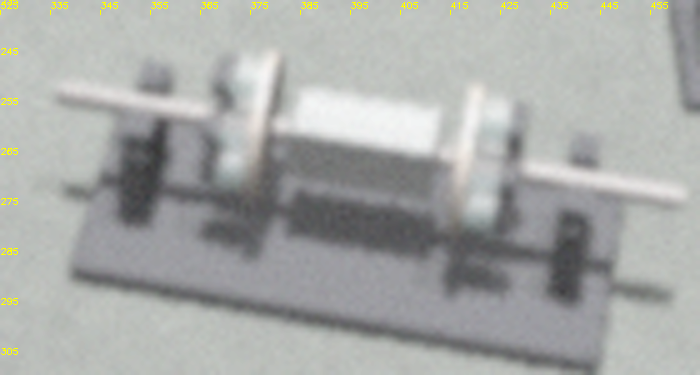

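View pics/ss.png

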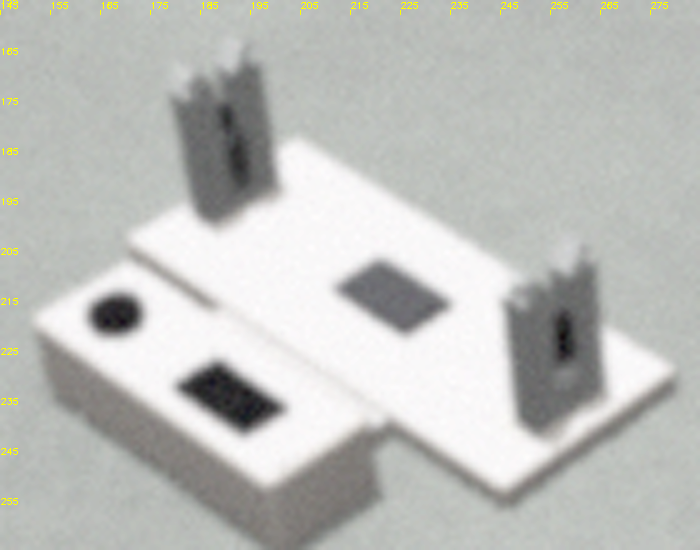

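In the top view the wheel sits in the large rack, with axle ends at (211.5,264.5) and (312,238.5) and the block at about (261,250). The stand's base corners are about (388,217), (380,258), (482,280) and (489.5,239), and its drive box is on the +x side (up in the image).

Rack candidates: (170,220) and (205,335) are shorter and empty. (265,250) is about 84 px, or 220 mm, and holds the wheel, so it is the one meant. The crop confirms this.

```bash
cat >> h.py <<'E'
def edgeline(c,p,q,half=4,trim=.12):
    """subpixel strongest-gradient points along segment p-q, line fit"""
    g=cv2.GaussianBlur(cv2.cvtColor(c['pixels'],cv2.COLOR_RGB2GRAY).astype(np.float32),(0,0),.7)
    p,q=map(np.float64,(p,q)); n=np.array([-(q-p)[1],(q-p)[0]]);n/=np.linalg.norm(n)
    o=np.arange(-half,half+.01,.25); pts=[]
    for a in np.linspace(trim,1-trim,60):
        b=p+a*(q-p); xy=(b+o[:,None]*n).astype(np.float32)
        s=cv2.remap(g,xy[:,0].reshape(1,-1),xy[:,1].reshape(1,-1),cv2.INTER_LINEAR)[0]
        d=np.abs(np.gradient(s)); k=d.argmax()
        w=d*(np.abs(o-o[k])<1.2); pts.append(b+n*(w*o).sum()/w.sum())
    l=cv2.fitLine(np.float32(pts),cv2.DIST_HUBER,0,.01,.01).ravel()
    return l
def inter(a,b):
    A=np.array([[a[0],-b[0]],[a[1],-b[1]]]); t=np.linalg.solve(A,[b[2]-a[2],b[3]-a[3]]); return np.array([a[2]+t[0]*a[0],a[3]+t[0]*a[1]])
def tri(c1,p1,c2,p2):
    e1,d1=ray(c1,*p1);e2,d2=ray(c2,*p2)
    A=np.stack([d1,-d2],1); t=np.linalg.lstsq(A,e2-e1,rcond=None)[0]
    a=e1+d1*t[0];b=e2+d2*t[1]; return (a+b)/2,np.linalg.norm(a-b)
E
python3 - <<'E'
from h import *
t=cam('top');s=cam('scene')
def quad(c,P):
    L=[edgeline(c,P[i],P[(i+1)%4]) for i in range(4)]
    return [inter(L[i-1],L[i]) for i in range(4)]
# stand base in top: only reliable edges
P=[(387.8,217),(379.7,257.8),(482,280),(489.5,239.2)]
C=quad(t,P); print('corn',np.round(C,1))
W=np.array([onz(t,*p,14) for p in C]); print(W.round(1), W.mean(0).round(1))
print('sides',[np.linalg.norm(W[i]-W[(i+1)%4]).round(1) for i in range(4)])
d1=W[0]-W[3]; d2=W[1]-W[2]; print('yaw of +y', [np.degrees(np.arctan2(-d[0],d[1])).round(2) for d in (d1,d2)])
# base in scene: corners right (279,229), left-back(204,182), near (245,255), left (170,203)
# grip block top quad in top view
B=[(248,249.3),(271,243.3),(273.3,253.5),(250.5,259.7)]
C=quad(t,B); W=np.array([onz(t,*p,69) for p in C]); print('block',np.round(C,1),W.mean(0).round(1),[np.linalg.norm(W[i]-W[(i+1)%4]).round(1) for i in range(4)])
d=W[0]-W[1]; print(np.degrees(np.arctan2(-d[0],d[1])))
d=W[3]-W[2]; print(np.degrees(np.arctan2(-d[0],d[1])))
# axle ends
te=[(211.3,264.7),(312,238.4)]; se=[(462,274),(336,253)]
a=np.array([onz(t,*p,55) for p in te]); print('ax',a.round(1),a.mean(0), np.linalg.norm(a[0]-a[1])); d=a[0]-a[1]; print(np.degrees(np.arctan2(-d[0],d[1])))
for p,q in zip(te,se): print(*tri(t,p,s,q))
# rack
Rk=[(219.5,241.5),(299.5,220.5),(310.5,260.5),(230.5,282.5)]
C=quad(t,Rk); W=np.array([onz(t,*p,10) for p in C]); print('rack',np.round(C,1),W.mean(0).round(1),[np.linalg.norm(W[i]-W[(i+1)%4]).round(1) for i in range(4)])
d=W[0]-W[1]; print(np.degrees(np.arctan2(-d[0],d[1])))
E
```

```text
corn [[388.4 216.6]
 [379.3 257.5]
 [481.3 280. ]
 [489.2 239.1]]
[[ 564.8  -96.6   14. ]
 [ 459.   -71.9   14. ]
 [ 399.9 -333.1   14. ]
 [ 505.1 -355.8   14. ]] [ 482.2 -214.4   14. ]
sides [np.float64(108.7), np.float64(267.9), np.float64(107.6), np.float64(266.1)]
yaw of +y [np.float64(-12.97), np.float64(-12.75)]
block [[246.6 249.3]
 [270.7 242.8]
 [273.  253.1]
 [249.8 259.4]] [475.9 229.1  69. ] [np.float64(61.7), np.float64(26.1), np.float64(59.4), np.float64(26.3)]
14.722382980713885
14.936538494969318
ax [[442.8 353.2  55. ]
 [507.4 100.7  55. ]] [475.09829703 226.98650598  55.        ] 260.61251418959665
14.35357497463623
[442.8008535  353.3636339   54.32702164] 0.06746144974250184
[507.83637256 100.39599785  51.00071738] 1.0887710017901102
rack [[225.5 239.1]
 [299.2 219.2]
 [312.3 261. ]
 [228.  283.7]] [478.  221.5  10. ] [np.float64(199.1), np.float64(114.4), np.float64(226.6), np.float64(115.9)]
14.894538215526605
```

```bash
python3 - <<'E'
from h import *
t=cam('top');s=cam('scene')
P=[(279.5,229.5),(204,182.5),(170.5,203),(246,254.8)]
# edges: back (0-1), left(1-2), right(3-0), front partly hidden
L=[edgeline(s,P[i],P[(i+1)%4],half=3) for i in range(4)]
C=[inter(L[i-1],L[i]) for i in range(4)]; print(np.round(C,1))
W=np.array([onz(s,*p,14) for p in C]); print(W.round(1),W.mean(0).round(1),[np.linalg.norm(W[i]-W[(i+1)%4]).round(1) for i in range(4)])
for i in range(4):
  d=W[i]-W[(i+1)%4]; print(np.degrees(np.arctan2(-d[0],d[1])).round(2))
# grip block top in scene
B=[(384.7,253),(412,258),(411.5,266),(383.5,261)]
L=[edgeline(s,B[i],B[(i+1)%4],half=2.5) for i in range(4)]
C=[inter(L[i-1],L[i]) for i in range(4)]
W=np.array([onz(s,*p,69) for p in C]);print(np.round(C,1),W.round(1),W.mean(0).round(1))
# predicted slot pts
for st in [(482.2,-214.4,-12.9)]:
  a=np.radians(st[2])
  for sy in (115,-115):
    for dx in (-14,0,14):
      p=[st[0]-np.sin(a)*sy+dx*np.cos(a),st[1]+np.cos(a)*sy+dx*np.sin(a),101]; print(sy,dx,np.round(p,1),proj(t,p).round(1),proj(s,p).round(1))
crop(t,380,220,30,35,16,'tl.png');crop(t,465,240,32,30,16,'tr.png')
E
cd pics; python3 -c "
import cv2,numpy as np
a=cv2.imread('tl.png');b=cv2.imread('tr.png');c=np.zeros((560,800,3),'uint8');c[:a.shape[0],:400]=a[:,:400];c[:b.shape[0],400:800]=b[:,:400];cv2.imwrite('tlr.png',c)"
```

```text
[[279.6 229. ]
 [208.5 184.5]
 [169.8 201.1]
 [245.5 252.9]]
[[ 464.7  -69.4   14. ]
 [ 406.  -315.8   14. ]
 [ 505.7 -357.6   14. ]
 [ 569.   -92.6   14. ]] [ 486.4 -208.9   14. ] [np.float64(253.2), np.float64(108.1), np.float64(272.5), np.float64(106.9)]
-13.39
67.22
166.56
-102.52
[[383.5 251.5]
 [413.4 256.8]
 [410.3 265.8]
 [383.4 261.3]] [[473.7 192.6  69. ]
 [458.6 252.8  69. ]
 [486.1 257.5  69. ]
 [500.4 204.6  69. ]] [479.7 226.9  69. ]
115 -14 [494.2 -99.2 101. ] [394.7 242.6] [259.  202.4]
115 0 [ 507.9 -102.3  101. ] [396.  236.9] [254.3 205.4]
115 14 [ 521.5 -105.4  101. ] [397.2 231.2] [249.6 208.4]
-115 -14 [ 442.9 -323.4  101. ] [489.1 263.6] [192.  162.3]
-115 0 [ 456.5 -326.5  101. ] [490.2 257.9] [187.3 164.8]
-115 14 [ 470.2 -329.6  101. ] [491.4 252.2] [182.6 167.4]
```

View pics/tlr.png

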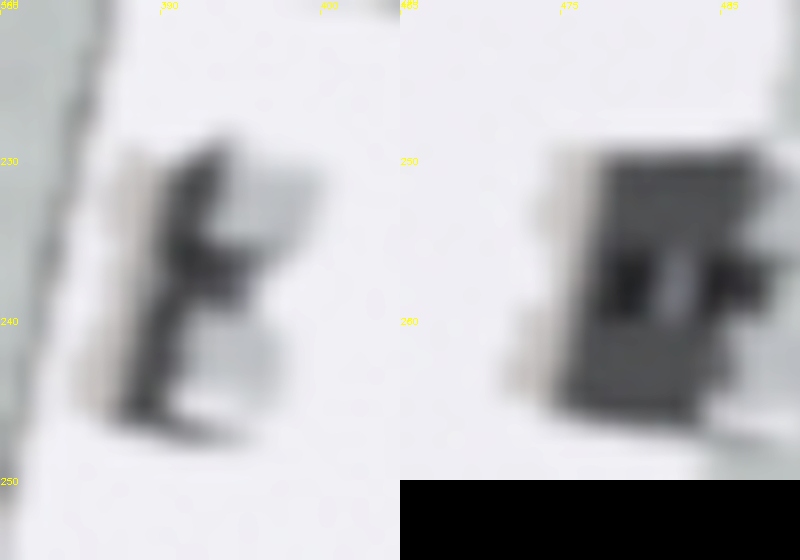

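Position estimates: wheel about (476,227.5) at yaw 14.6°, stand about (483,-214) at yaw -12.9°. The jaw axis must turn +86° from the start. I'll go above the wheel by an arc.

step_arm --increments '[{"dx": 20,"dy": 30,"dz": 0,"rz": 4},{"dx": 50,"dy": 65,"dz": 0,"rz": 8},{"dx": 85,"dy": 100,"dz": 0,"rz": 12},{"dx": 120,"dy": 135,"dz": 0,"rz": 16},{"dx": 155,"dy": 170,"dz": 0,"rz": 20},{"dx": 190,"dy": 205,"dz": 0,"rz": 25},{"dx": 225,"dy": 240,"dz": 0,"rz": 30},{"dx": 250,"dy": 280,"dz": 0,"rz": 34},{"dx": 265,"dy": 325,"dz": 0,"rz": 38},{"dx": 275,"dy": 370,"dz": 0,"rz": 42},{"dx": 280,"dy": 415,"dz": 0,"rz": 46},{"dx": 280,"dy": 460,"dz": 0,"rz": 51},{"dx": 280,"dy": 505,"dz": 0,"rz": 56},{"dx": 280,"dy": 550,"dz": 0,"rz": 61},{"dx": 280,"dy": 595,"dz": 0,"rz": 66},{"dx": 280,"dy": 640,"dz": 0,"rz": 71},{"dx": 280,"dy": 690,"dz": 0,"rz": 76},{"dx": 280,"dy": 735,"dz": 0,"rz": 81},{"dx": 280,"dy": 775,"dz": 0,"rz": 84},{"dx": 279,"dy": 800,"dz": -20,"rz": 86}]' --gripper 0.2

```text
invalid input
```

step_arm --increments '[{"dx": 20,"dy": 30,"dz": 0,"rx": 0,"ry": 0,"rz": 4}]'

```text
t: 0.2
tool_pos: [213.8, -565.6, 225.9]
ee_rot: [3.141, 0.003, 0.385]
contact_force: [-0.1, 0.0, -0.6]
width: 1.0
```

step_arm --increments '[{"dx": 35,"dy": 35,"dz": 0,"rx": 0,"ry": 0,"rz": 4},{"dx": 70,"dy": 70,"dz": 0,"rx": 0,"ry": 0,"rz": 8},{"dx": 105,"dy": 105,"dz": 0,"rx": 0,"ry": 0,"rz": 12},{"dx": 140,"dy": 140,"dz": 0,"rx": 0,"ry": 0,"rz": 16},{"dx": 175,"dy": 175,"dz": 0,"rx": 0,"ry": 0,"rz": 21},{"dx": 205,"dy": 210,"dz": 0,"rx": 0,"ry": 0,"rz": 26},{"dx": 230,"dy": 250,"dz": 0,"rx": 0,"ry": 0,"rz": 30},{"dx": 245,"dy": 295,"dz": 0,"rx": 0,"ry": 0,"rz": 34},{"dx": 255,"dy": 340,"dz": 0,"rx": 0,"ry": 0,"rz": 38},{"dx": 260,"dy": 385,"dz": 0,"rx": 0,"ry": 0,"rz": 42},{"dx": 260,"dy": 430,"dz": 0,"rx": 0,"ry": 0,"rz": 47},{"dx": 260,"dy": 475,"dz": 0,"rx": 0,"ry": 0,"rz": 52},{"dx": 260,"dy": 520,"dz": 0,"rx": 0,"ry": 0,"rz": 57},{"dx": 260,"dy": 565,"dz": 0,"rx": 0,"ry": 0,"rz": 62},{"dx": 260,"dy": 610,"dz": 0,"rx": 0,"ry": 0,"rz": 67},{"dx": 260,"dy": 655,"dz": 0,"rx": 0,"ry": 0,"rz": 72},{"dx": 260,"dy": 700,"dz": 0,"rx": 0,"ry": 0,"rz": 76},{"dx": 260,"dy": 740,"dz": 0,"rx": 0,"ry": 0,"rz": 79},{"dx": 259,"dy": 770,"dz": -20,"rx": 0,"ry": 0,"rz": 82},{"dx": 259,"dy": 790,"dz": -40,"rx": 0,"ry": 0,"rz": 82}]' --gripper 0.15

```text
t: 2.2
tool_pos: [476.2, 230.0, 186.5]
ee_rot: [3.14, -0.001, 1.827]
contact_force: [-0.2, 0.2, -0.0]
width: 0.851
```

Run:
```python
from rig import arm
s=arm.state(); print(s['tool_pos'],s['ee_rot'],s['joints'])
```

```text
[476.23383601 229.9797833  186.4888665 ] [ 3.14044856e+00 -1.27069630e-03  1.82687520e+00] [-0.06996028  0.39441759 -0.6345745   1.82160873  0.27120321  1.01183228
 -0.5568373 ]
```

step_arm --increments '[{"dx": 0,"dy": 0,"dz": -30,"rx": 0,"ry": 0,"rz": 0.2},{"dx": 0,"dy": 0,"dz": -60,"rx": 0,"ry": 0,"rz": 0.2},{"dx": 0,"dy": 0,"dz": -90,"rx": 0,"ry": 0,"rz": 0.2},{"dx": 0,"dy": 0,"dz": -110,"rx": 0,"ry": 0,"rz": 0.2},{"dx": 0,"dy": 0,"dz": -125,"rx": 0,"ry": 0,"rz": 0.2},{"dx": 0,"dy": 0,"dz": -137,"rx": 0,"ry": 0,"rz": 0.2},{"dx": 0,"dy": 0,"dz": -145,"rx": 0,"ry": 0,"rz": 0.2},{"dx": 0,"dy": 0,"dz": -147,"rx": 0,"ry": 0,"rz": 0.2},{"dx": 0,"dy": 0,"dz": -147,"rx": 0,"ry": 0,"rz": 0.2}]'

```text
t: 3.1
tool_pos: [476.7, 227.1, 39.9]
ee_rot: [3.141, 0.0, 1.826]
contact_force: [0.2, 0.6, 0.6]
width: 0.848
```

Run:
```python
from rig import arm, eyes
from h import *
s=arm.state(); print(s['tool_pos'],s['contact_force'])
c=eyes.read_camera('scene'); crop(c,325,200,140,110,5,'g1.png')
```

```text
[476.73110041 227.12100085  39.8707402 ] [0.20389791 0.57577176 0.61291739]
```

View pics/g1.png

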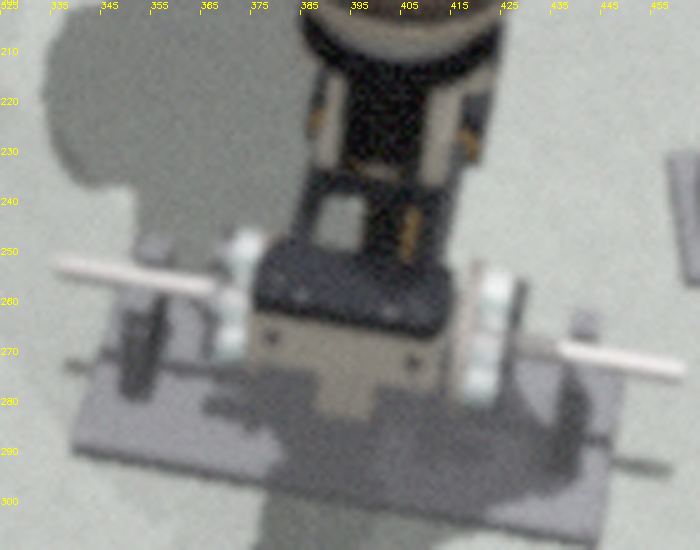

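The fingers straddle the block between the discs, at about (390,265), with the axle still at (335–462, 253–274). Closing.

step_arm --increments '[{"dx": 0,"dy": 0,"dz": 0,"rx": 0,"ry": 0,"rz": 0},{"dx": 0,"dy": 0,"dz": 0,"rx": 0,"ry": 0,"rz": 0},{"dx": 0,"dy": 0,"dz": 0,"rx": 0,"ry": 0,"rz": 0},{"dx": 0,"dy": 0,"dz": 0,"rx": 0,"ry": 0,"rz": 0},{"dx": 0,"dy": 0,"dz": 0,"rx": 0,"ry": 0,"rz": 0},{"dx": 0,"dy": 0,"dz": 0,"rx": 0,"ry": 0,"rz": 0},{"dx": 0,"dy": 0,"dz": 0,"rx": 0,"ry": 0,"rz": 0},{"dx": 0,"dy": 0,"dz": 0,"rx": 0,"ry": 0,"rz": 0}]' --gripper 1 --force 50

```text
t: 3.95
tool_pos: [476.7, 227.1, 39.7]
ee_rot: [3.142, -0.0, 1.826]
contact_force: [0.3, -0.4, -0.6]
width: 0.301
```

step_arm --increments '[{"dx": 0,"dy": 0,"dz": 4,"rx": 0,"ry": 0,"rz": 0},{"dx": 0,"dy": 0,"dz": 12,"rx": 0,"ry": 0,"rz": 0},{"dx": 0,"dy": 0,"dz": 25,"rx": 0,"ry": 0,"rz": 0},{"dx": 0,"dy": 0,"dz": 40,"rx": 0,"ry": 0,"rz": 0},{"dx": 0,"dy": 0,"dz": 60,"rx": 0,"ry": 0,"rz": 0},{"dx": 0,"dy": 0,"dz": 80,"rx": 0,"ry": 0,"rz": 0},{"dx": 0,"dy": 0,"dz": 100,"rx": 0,"ry": 0,"rz": 0},{"dx": 0,"dy": 0,"dz": 115,"rx": 0,"ry": 0,"rz": 0},{"dx": 0,"dy": 0,"dz": 120,"rx": 0,"ry": 0,"rz": 0},{"dx": 0,"dy": 0,"dz": 120,"rx": 0,"ry": 0,"rz": 0}]'

```text
t: 4.95
tool_pos: [477.0, 227.3, 160.8]
ee_rot: [3.14, -0.0, 1.826]
contact_force: [-0.8, -0.0, -3.4]
width: 0.3
```

Run:
```python
from rig import arm, eyes
from h import *
s=arm.state(); print(s['tool_pos'],s['contact_force'],s['wrist_torque'],s['width'])
c=eyes.read_camera('scene'); crop(c,315,180,140,110,5,'g2.png')
```

```text
[476.95673025 227.28335384 160.8169026 ] [-0.82536384 -0.04986742 -3.40178684] [-0.04998128 -0.09000724  0.03221108] 0.30041781764058123
```

View pics/g2.png

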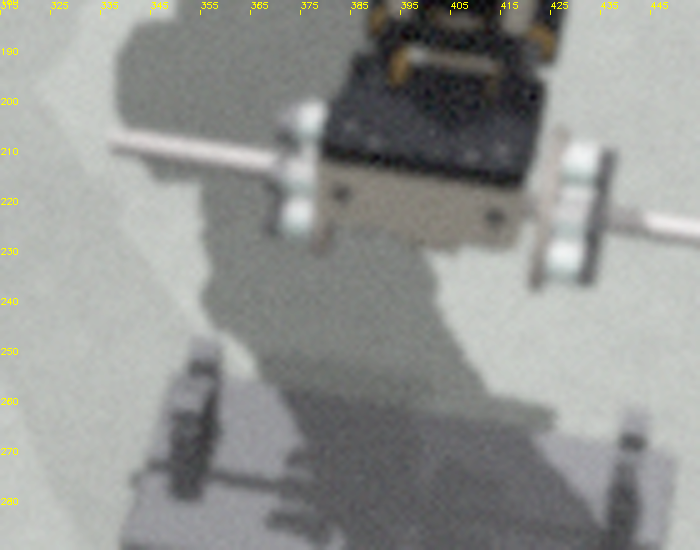

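Lifted level, with a load of about 3.4 N. The axle's left end is at (338,207), clear of the rack. Carrying it above the stand.

step_arm --increments '[{"dx": 0,"dy": -10,"dz": 0,"rx": 0,"ry": 0,"rz": -0.5},{"dx": 1,"dy": -30,"dz": 0,"rx": 0,"ry": 0,"rz": -1.5},{"dx": 1,"dy": -60,"dz": 0,"rx": 0,"ry": 0,"rz": -3.5},{"dx": 2,"dy": -90,"dz": 0,"rx": 0,"ry": 0,"rz": -5.5},{"dx": 2,"dy": -120,"dz": 0,"rx": 0,"ry": 0,"rz": -7.5},{"dx": 3,"dy": -150,"dz": 0,"rx": 0,"ry": 0,"rz": -9.5},{"dx": 3,"dy": -180,"dz": 0,"rx": 0,"ry": 0,"rz": -11.5},{"dx": 4,"dy": -210,"dz": 0,"rx": 0,"ry": 0,"rz": -13.5},{"dx": 4,"dy": -240,"dz": 0,"rx": 0,"ry": 0,"rz": -15.5},{"dx": 5,"dy": -270,"dz": 0,"rx": 0,"ry": 0,"rz": -17.5},{"dx": 5,"dy": -300,"dz": 0,"rx": 0,"ry": 0,"rz": -19.5},{"dx": 6,"dy": -330,"dz": 0,"rx": 0,"ry": 0,"rz": -21.5},{"dx": 6,"dy": -360,"dz": 0,"rx": 0,"ry": 0,"rz": -23.5},{"dx": 7,"dy": -390,"dz": 0,"rx": 0,"ry": 0,"rz": -25.5},{"dx": 7,"dy": -415,"dz": 0,"rx": 0,"ry": 0,"rz": -26.5},{"dx": 7,"dy": -432,"dz": 0,"rx": 0,"ry": 0,"rz": -27.5},{"dx": 7,"dy": -439,"dz": 0,"rx": 0,"ry": 0,"rz": -27.5},{"dx": 7,"dy": -441,"dz": 0,"rx": 0,"ry": 0,"rz": -27.5},{"dx": 7,"dy": -441,"dz": 0,"rx": 0,"ry": 0,"rz": -27.5},{"dx": 7,"dy": -441,"dz": 0,"rx": 0,"ry": 0,"rz": -27.5}]'

```text
t: 7.0
tool_pos: [483.8, -212.5, 159.7]
ee_rot: [-3.141, -0.001, 1.348]
contact_force: [0.6, 1.2, -2.4]
width: 0.305
```

step_arm --increments '[{"dx": 0,"dy": 0,"dz": -15,"rx": 0,"ry": 0,"rz": 0},{"dx": 0,"dy": 0,"dz": -30,"rx": 0,"ry": 0,"rz": 0},{"dx": 0,"dy": 0,"dz": -40,"rx": 0,"ry": 0,"rz": 0},{"dx": 0,"dy": 0,"dz": -45,"rx": 0,"ry": 0,"rz": 0},{"dx": 0,"dy": 0,"dz": -45,"rx": 0,"ry": 0,"rz": 0},{"dx": 0,"dy": 0,"dz": -45,"rx": 0,"ry": 0,"rz": 0}]'

```text
t: 7.6
tool_pos: [484.0, -213.8, 115.1]
ee_rot: [3.141, -0.0, 1.347]
contact_force: [0.0, -0.6, -1.9]
width: 0.304
```

Run:
```python
from rig import arm, eyes
from h import *
s=arm.state(); print(s['t'],s['tool_pos'],s['ee_rot'],s['contact_force'],s['wrist_torque'],s['width'])
for n in ('top','scene'):
    c=eyes.read_camera(n); pickle.dump(c,open(n+'3.pkl','wb'))
    if n=='top': crop(c,365,200,140,100,5,'t3.png')
    else: crop(c,160,130,140,110,5,'s3.png')
```

```text
7.6 [ 484.01677335 -213.79801858  115.14252949] [ 3.14102056e+00 -8.37422463e-06  1.34656297e+00] [ 0.01269558 -0.5859614  -1.91386212] [-0.05427761 -0.08164214 -0.01730409] 0.3035217954831732
```

View pics/t3.png

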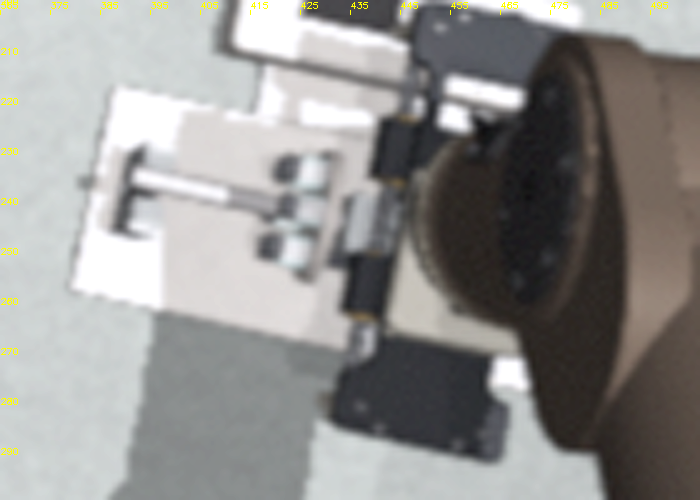

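View pics/s3.png

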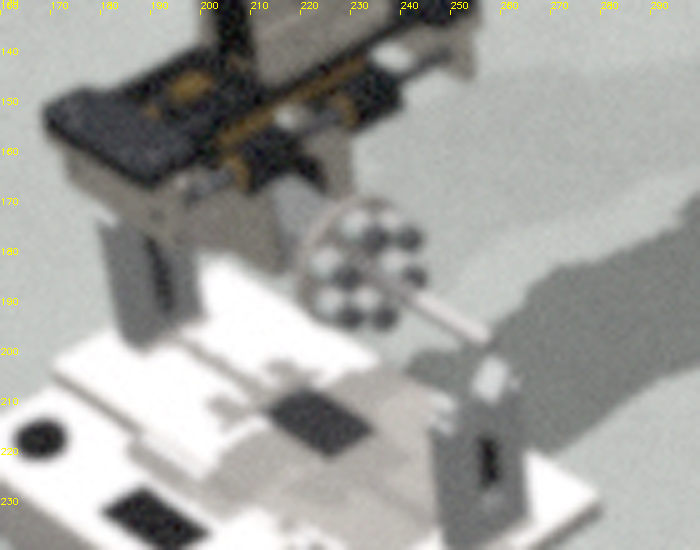

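Run:
```python
from h import *
t=cam('top3.pkl','top3.pkl');s=cam('','scene3.pkl')
for st in [(482.2,-214.4,-12.9),(484,-213.5,-12.9)]:
  a=np.radians(st[2]); print(st)
  for sy,z in ((130,130),(70,130),(115,101),(115,90),(-115,101)):
    p=[st[0]-np.sin(a)*sy,st[1]+np.cos(a)*sy,z]; print(sy,z,proj(t,p).round(1),proj(s,p).round(1))
crop(t,380,220,45,32,16,'t3z.png'); crop(s,232,180,45,35,16,'s3z.png')
```

```text
(482.2, -214.4, -12.9)
130 130 [391.5 234.9] [258.1 197.7]
70 130 [416.7 240.5] [239.1 186.4]
115 101 [396.  236.9] [254.3 205.4]
115 90 [395.3 237.1] [254.7 209.3]
-115 101 [490.2 257.9] [187.3 164.8]
(484, -213.5, -12.9)
130 130 [391.1 234.1] [258.  198.3]
70 130 [416.3 239.7] [239. 187.]
115 101 [395.6 236.2] [254.2 206. ]
115 90 [394.9 236.4] [254.6 209.9]
-115 101 [489.8 257.1] [187.2 165.3]
```

View pics/t3z.png

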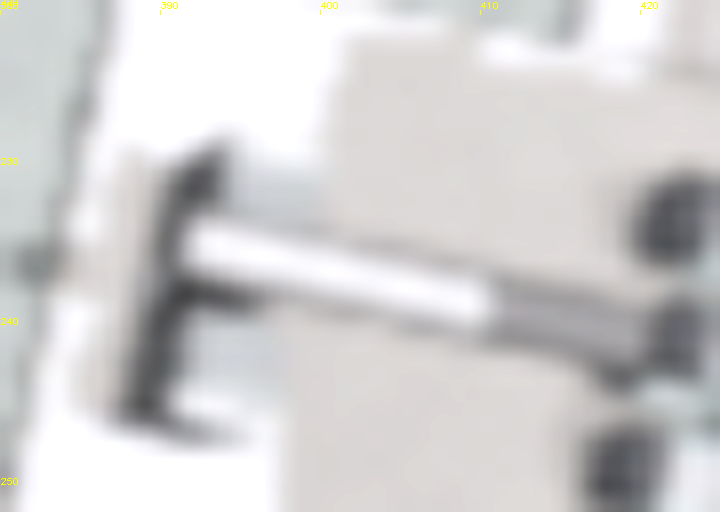

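View pics/s3z.png

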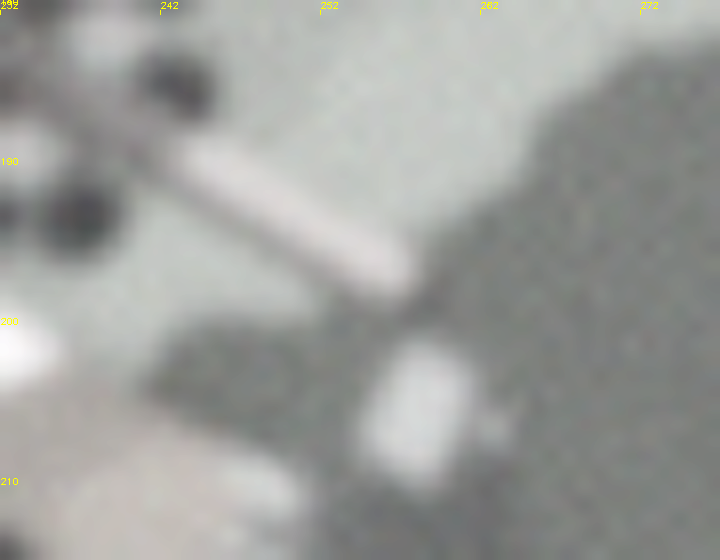

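The axle end is at (392,234.8) in the top view and (257,196.5) in the scene view. Slot prongs are centred at about row 237 (col 395), so the axle is within about 2 mm of the slot line. Lowering into the lips while watching the force.

step_arm --increments '[{"dx": 0,"dy": 0,"dz": -8,"rx": 0,"ry": 0,"rz": 0},{"dx": 0,"dy": 0,"dz": -16,"rx": 0,"ry": 0,"rz": 0},{"dx": 0,"dy": 0,"dz": -22,"rx": 0,"ry": 0,"rz": 0},{"dx": 0,"dy": 0,"dz": -26,"rx": 0,"ry": 0,"rz": 0},{"dx": 0,"dy": 0,"dz": -29,"rx": 0,"ry": 0,"rz": 0},{"dx": 0,"dy": 0,"dz": -32,"rx": 0,"ry": 0,"rz": 0},{"dx": 0,"dy": 0,"dz": -32,"rx": 0,"ry": 0,"rz": 0},{"dx": 0,"dy": 0,"dz": -32,"rx": 0,"ry": 0,"rz": 0}]'

```text
t: 8.5
tool_pos: [483.8, -213.9, 82.8]
ee_rot: [3.141, 0.0, 1.346]
contact_force: [0.2, -0.2, -3.0]
width: 0.302
```

step_arm --increments '[{"dx": 0,"dy": 0,"dz": -1,"rx": 0,"ry": 0,"rz": 0},{"dx": 0,"dy": 0,"dz": -2,"rx": 0,"ry": 0,"rz": 0},{"dx": 0,"dy": 0,"dz": -3,"rx": 0,"ry": 0,"rz": 0},{"dx": 0,"dy": 0,"dz": -3,"rx": 0,"ry": 0,"rz": 0},{"dx": 0,"dy": 0,"dz": -3,"rx": 0,"ry": 0,"rz": 0}]'

```text
t: 9.0
tool_pos: [483.7, -213.9, 79.7]
ee_rot: [3.142, -0.0, 1.346]
contact_force: [-0.1, -0.1, -2.3]
width: 0.304
```

```bash
cat > st.py <<'E'
from rig import arm
s=arm.state(); print(s['t'],s['tool_pos'].round(2),s['ee_rot'].round(4),s['contact_force'].round(2),s['wrist_torque'].round(3),round(s['width'],3))
E
python3 st.py
```

```text
9.0 [ 483.65 -213.91   79.74] [ 3.1416 -0.      1.3462] [-0.05 -0.07 -2.25] [-0.024 -0.112  0.022] 0.304
```

step_arm --increments '[{"dx": 0,"dy": 0,"dz": -1,"rx": 0,"ry": 0,"rz": 0},{"dx": 0,"dy": 0,"dz": -2,"rx": 0,"ry": 0,"rz": 0},{"dx": 0,"dy": 0,"dz": -3,"rx": 0,"ry": 0,"rz": 0},{"dx": 0,"dy": 0,"dz": -4,"rx": 0,"ry": 0,"rz": 0},{"dx": 0,"dy": 0,"dz": -4,"rx": 0,"ry": 0,"rz": 0},{"dx": 0,"dy": 0,"dz": -4,"rx": 0,"ry": 0,"rz": 0}]'

```text
t: 9.6
tool_pos: [483.6, -213.9, 75.7]
ee_rot: [-3.141, -0.0, 1.346]
contact_force: [0.5, -0.2, -2.8]
width: 0.304
```

```bash
python3 st.py
```

```text
9.6 [ 483.61 -213.92   75.68] [-3.1415 -0.      1.3462] [ 0.48 -0.2  -2.85] [-0.037 -0.052 -0.012] 0.304
```

step_arm --increments '[{"dx": 0,"dy": 0,"dz": -1,"rx": 0,"ry": 0,"rz": 0},{"dx": 0,"dy": 0,"dz": -2,"rx": 0,"ry": 0,"rz": 0},{"dx": 0,"dy": 0,"dz": -3,"rx": 0,"ry": 0,"rz": 0},{"dx": 0,"dy": 0,"dz": -4,"rx": 0,"ry": 0,"rz": 0},{"dx": 0,"dy": 0,"dz": -5,"rx": 0,"ry": 0,"rz": 0},{"dx": 0,"dy": 0,"dz": -5,"rx": 0,"ry": 0,"rz": 0},{"dx": 0,"dy": 0,"dz": -5,"rx": 0,"ry": 0,"rz": 0}]'

```text
t: 10.3
tool_pos: [483.7, -213.9, 70.7]
ee_rot: [3.142, -0.0, 1.346]
contact_force: [-0.7, 0.1, -3.1]
width: 0.304
```

```bash
python3 st.py;  python3 - <<'E'
from rig import eyes
from h import *
for n in ('top','scene'):
    c=eyes.read_camera(n)
    if n=='top': crop(c,375,215,50,35,16,'t4.png')
    else: crop(c,170,150,110,90,7,'s4.png')
E
```

```text
10.3 [ 483.68 -213.92   70.73] [ 3.1415 -0.      1.3463] [-0.69  0.09 -3.07] [-0.046 -0.094  0.015] 0.304
```

View pics/t4.png

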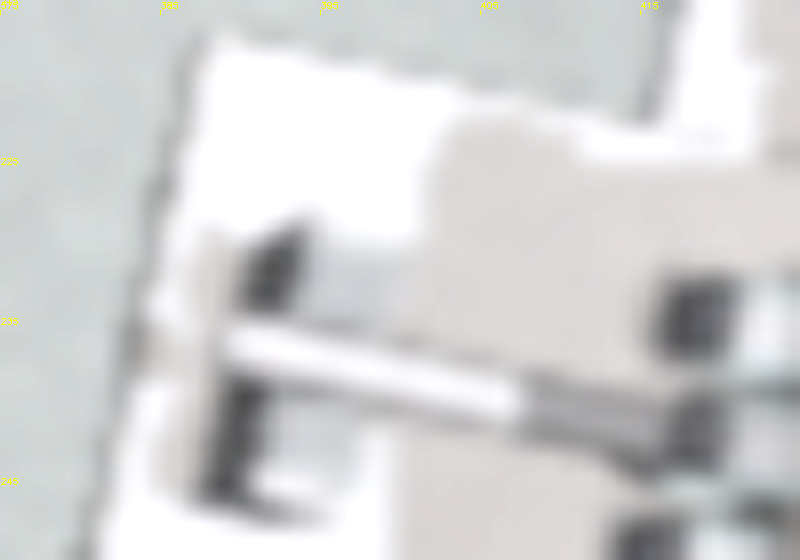

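View pics/s4.png

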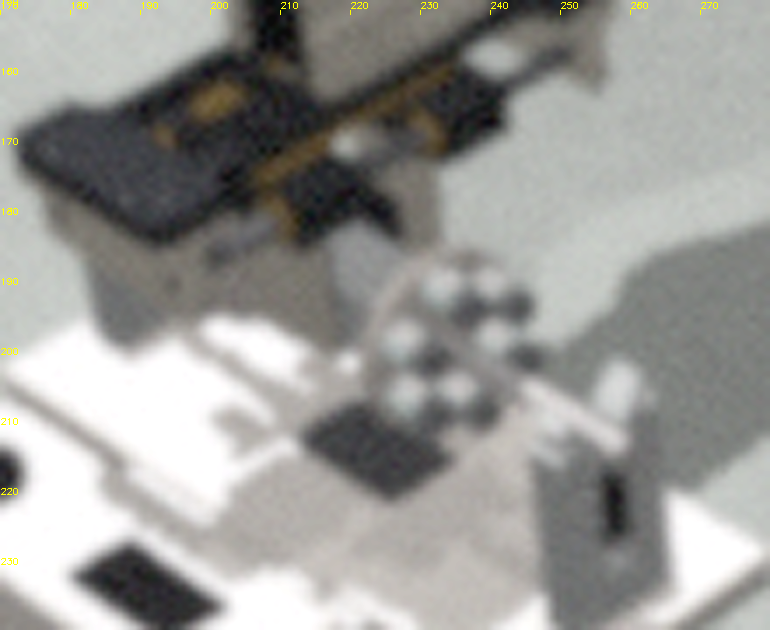

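The axle lies between the prongs at the left bracket: top view (390–400, 235–238), scene (253,212). No side force so far. Continuing slowly down to the shoes.

step_arm --increments '[{"dx": 0,"dy": 0,"dz": -1.5,"rx": 0,"ry": 0,"rz": 0},{"dx": 0,"dy": 0,"dz": -3,"rx": 0,"ry": 0,"rz": 0},{"dx": 0,"dy": 0,"dz": -4.5,"rx": 0,"ry": 0,"rz": 0},{"dx": 0,"dy": 0,"dz": -6,"rx": 0,"ry": 0,"rz": 0},{"dx": 0,"dy": 0,"dz": -7,"rx": 0,"ry": 0,"rz": 0},{"dx": 0,"dy": 0,"dz": -8,"rx": 0,"ry": 0,"rz": 0},{"dx": 0,"dy": 0,"dz": -9,"rx": 0,"ry": 0,"rz": 0},{"dx": 0,"dy": 0,"dz": -9,"rx": 0,"ry": 0,"rz": 0}]'

```text
t: 11.2
tool_pos: [483.6, -213.9, 61.6]
ee_rot: [-3.141, -0.0, 1.346]
contact_force: [-0.2, 0.3, -2.0]
width: 0.301
```

```bash
python3 st.py
```

```text
11.2 [ 483.59 -213.92   61.62] [-3.1415 -0.      1.3463] [-0.16  0.27 -1.98] [-0.031 -0.083  0.027] 0.301
```

step_arm --increments '[{"dx": 0,"dy": 0,"dz": -0.5,"rx": 0,"ry": 0,"rz": 0},{"dx": 0,"dy": 0,"dz": -1,"rx": 0,"ry": 0,"rz": 0},{"dx": 0,"dy": 0,"dz": -1.5,"rx": 0,"ry": 0,"rz": 0},{"dx": 0,"dy": 0,"dz": -2,"rx": 0,"ry": 0,"rz": 0},{"dx": 0,"dy": 0,"dz": -2,"rx": 0,"ry": 0,"rz": 0}]'

```text
t: 11.7
tool_pos: [483.6, -213.9, 59.7]
ee_rot: [-3.142, 0.0, 1.346]
contact_force: [0.1, 0.3, -3.2]
width: 0.304
```

```bash
python3 st.py
```

```text
11.7 [ 483.62 -213.94   59.68] [-3.1415  0.      1.3462] [ 0.09  0.26 -3.18] [-0.018 -0.09   0.022] 0.304
```

step_arm --increments '[{"dx": 0,"dy": 0,"dz": -0.5,"rx": 0,"ry": 0,"rz": 0},{"dx": 0,"dy": 0,"dz": -1,"rx": 0,"ry": 0,"rz": 0},{"dx": 0,"dy": 0,"dz": -1.5,"rx": 0,"ry": 0,"rz": 0},{"dx": 0,"dy": 0,"dz": -2,"rx": 0,"ry": 0,"rz": 0},{"dx": 0,"dy": 0,"dz": -2,"rx": 0,"ry": 0,"rz": 0}]'

```text
t: 12.2
tool_pos: [483.6, -214.0, 57.8]
ee_rot: [3.142, 0.0, 1.346]
contact_force: [0.4, -0.5, -2.6]
width: 0.299
```

```bash
python3 st.py
```

```text
12.2 [ 483.65 -213.97   57.77] [3.1415 0.     1.3462] [ 0.38 -0.5  -2.61] [0.072 0.009 0.002] 0.299
```

step_arm --increments '[{"dx": 0,"dy": 0,"dz": -0.5,"rx": 0,"ry": 0,"rz": 0},{"dx": 0,"dy": 0,"dz": -1,"rx": 0,"ry": 0,"rz": 0},{"dx": 0,"dy": 0,"dz": -1.5,"rx": 0,"ry": 0,"rz": 0},{"dx": 0,"dy": 0,"dz": -2,"rx": 0,"ry": 0,"rz": 0},{"dx": 0,"dy": 0,"dz": -2,"rx": 0,"ry": 0,"rz": 0}]'

```text
t: 12.7
tool_pos: [483.7, -213.9, 56.2]
ee_rot: [3.141, 0.0, 1.346]
contact_force: [-2.8, 0.2, 4.9]
width: 0.3
```

```bash
python3 st.py
```

```text
12.7 [ 483.68 -213.92   56.18] [3.1413e+00 3.0000e-04 1.3464e+00] [-2.8   0.24  4.94] [-0.021  0.463  0.042] 0.3
```

step_arm --increments '[{"dx": -0.3,"dy": 0,"dz": 0,"rx": 0,"ry": 0,"rz": 0},{"dx": -0.6,"dy": 0,"dz": -0.4,"rx": 0,"ry": 0,"rz": 0},{"dx": -0.6,"dy": 0,"dz": -0.8,"rx": 0,"ry": 0,"rz": 0},{"dx": -0.6,"dy": 0,"dz": -1,"rx": 0,"ry": 0,"rz": 0},{"dx": -0.6,"dy": 0,"dz": -1,"rx": 0,"ry": 0,"rz": 0}]'

```text
t: 13.2
tool_pos: [483.7, -213.9, 55.3]
ee_rot: [3.14, 0.0, 1.346]
contact_force: [-1.2, 0.9, 5.4]
width: 0.304
```

```bash
python3 st.py
```

```text
13.2 [ 483.7  -213.94   55.33] [3.1402e+00 1.0000e-04 1.3464e+00] [-1.18  0.85  5.44] [-0.084  0.187  0.021] 0.304
```

step_arm --increments '[{"dx": -0.2,"dy": 0,"dz": -0.4,"rx": 0,"ry": 0,"rz": 0},{"dx": -0.4,"dy": 0,"dz": -0.8,"rx": 0,"ry": 0,"rz": 0},{"dx": -0.4,"dy": 0,"dz": -1.2,"rx": 0,"ry": 0,"rz": 0},{"dx": -0.4,"dy": 0,"dz": -1.6,"rx": 0,"ry": 0,"rz": 0},{"dx": -0.4,"dy": 0,"dz": -2,"rx": 0,"ry": 0,"rz": 0}]'

```text
t: 13.7
tool_pos: [483.7, -213.9, 53.5]
ee_rot: [3.14, 0.0, 1.346]
contact_force: [-0.6, 1.9, 7.2]
width: 0.302
```

```bash
python3 st.py
```

```text
13.7 [ 483.7  -213.93   53.45] [3.1395 0.     1.3465] [-0.6   1.89  7.22] [-0.013  0.021 -0.087] 0.302
```

step_arm --increments '[{"dx": 0,"dy": 0,"dz": -0.4,"rx": 0,"ry": 0,"rz": 0},{"dx": 0,"dy": 0,"dz": -0.8,"rx": 0,"ry": 0,"rz": 0},{"dx": 0,"dy": 0,"dz": -1.2,"rx": 0,"ry": 0,"rz": 0},{"dx": 0,"dy": 0,"dz": -1.6,"rx": 0,"ry": 0,"rz": 0},{"dx": 0,"dy": 0,"dz": -1.6,"rx": 0,"ry": 0,"rz": 0}]'

```text
t: 14.2
tool_pos: [483.7, -214.0, 51.8]
ee_rot: [3.14, 0.0, 1.346]
contact_force: [-0.1, 1.3, 6.1]
width: 0.303
```

```bash
python3 st.py
```

```text
14.2 [ 483.67 -213.96   51.81] [3.1396 0.     1.3464] [-0.09  1.29  6.1 ] [-0.02   0.056 -0.007] 0.303
```

Both shoes are sliding at about 9–10 N in total. Arm compliance is about 14 N/mm, so I'll use 1 mm steps from here to stay under the limit.

step_arm --increments '[{"dx": 0,"dy": 0,"dz": -0.4,"rx": 0,"ry": 0,"rz": 0},{"dx": 0,"dy": 0,"dz": -0.8,"rx": 0,"ry": 0,"rz": 0},{"dx": 0,"dy": 0,"dz": -1.1,"rx": 0,"ry": 0,"rz": 0},{"dx": 0,"dy": 0,"dz": -1.1,"rx": 0,"ry": 0,"rz": 0}]'

```text
t: 14.6
tool_pos: [483.7, -213.9, 50.7]
ee_rot: [3.14, 0.0, 1.347]
contact_force: [-0.5, 0.8, 6.0]
width: 0.303
```

step_arm --increments '[{"dx": 0,"dy": 0,"dz": -0.4,"rx": 0,"ry": 0,"rz": 0},{"dx": 0,"dy": 0,"dz": -0.8,"rx": 0,"ry": 0,"rz": 0},{"dx": 0,"dy": 0,"dz": -1,"rx": 0,"ry": 0,"rz": 0},{"dx": 0,"dy": 0,"dz": -1,"rx": 0,"ry": 0,"rz": 0}]'

```text
t: 15.0
tool_pos: [483.7, -213.9, 49.7]
ee_rot: [3.14, 0.0, 1.346]
contact_force: [0.2, 1.0, 6.2]
width: 0.301
```

```bash
python3 st.py
```

```text
15.0 [ 483.66 -213.94   49.72] [3.1396 0.     1.3465] [0.15 0.98 6.2 ] [-0.054  0.026 -0.044] 0.301
```

step_arm --increments '[{"dx": 0,"dy": 0,"dz": -0.4,"rx": 0,"ry": 0,"rz": 0},{"dx": 0,"dy": 0,"dz": -0.8,"rx": 0,"ry": 0,"rz": 0},{"dx": 0,"dy": 0,"dz": -1,"rx": 0,"ry": 0,"rz": 0},{"dx": 0,"dy": 0,"dz": -1,"rx": 0,"ry": 0,"rz": 0}]'

```text
t: 15.4
tool_pos: [483.7, -213.9, 48.7]
ee_rot: [3.14, 0.0, 1.347]
contact_force: [0.2, 1.8, 6.2]
width: 0.305
```

step_arm --increments '[{"dx": 0,"dy": 0,"dz": -0.4,"rx": 0,"ry": 0,"rz": 0},{"dx": 0,"dy": 0,"dz": -0.8,"rx": 0,"ry": 0,"rz": 0},{"dx": 0,"dy": 0,"dz": -1,"rx": 0,"ry": 0,"rz": 0},{"dx": 0,"dy": 0,"dz": -1,"rx": 0,"ry": 0,"rz": 0}]'

```text
t: 15.8
tool_pos: [483.7, -213.9, 47.7]
ee_rot: [3.14, 0.0, 1.347]
contact_force: [0.0, 1.6, 5.8]
width: 0.301
```

step_arm --increments '[{"dx": 0,"dy": 0,"dz": -0.4,"rx": 0,"ry": 0,"rz": 0},{"dx": 0,"dy": 0,"dz": -0.8,"rx": 0,"ry": 0,"rz": 0},{"dx": 0,"dy": 0,"dz": -1,"rx": 0,"ry": 0,"rz": 0},{"dx": 0,"dy": 0,"dz": -1,"rx": 0,"ry": 0,"rz": 0}]'

```text
t: 16.2
tool_pos: [483.7, -213.9, 46.7]
ee_rot: [3.14, -0.0, 1.347]
contact_force: [0.2, 0.5, 6.3]
width: 0.303
```

step_arm --increments '[{"dx": 0,"dy": 0,"dz": -0.4,"rx": 0,"ry": 0,"rz": 0},{"dx": 0,"dy": 0,"dz": -0.8,"rx": 0,"ry": 0,"rz": 0},{"dx": 0,"dy": 0,"dz": -1,"rx": 0,"ry": 0,"rz": 0},{"dx": 0,"dy": 0,"dz": -1,"rx": 0,"ry": 0,"rz": 0}]'

```text
t: 16.6
tool_pos: [483.7, -214.0, 45.8]
ee_rot: [3.14, 0.0, 1.346]
contact_force: [-0.5, 0.5, 7.0]
width: 0.3
```

step_arm --increments '[{"dx": 0,"dy": 0,"dz": -0.4,"rx": 0,"ry": 0,"rz": 0},{"dx": 0,"dy": 0,"dz": -0.8,"rx": 0,"ry": 0,"rz": 0},{"dx": 0,"dy": 0,"dz": -1,"rx": 0,"ry": 0,"rz": 0},{"dx": 0,"dy": 0,"dz": -1,"rx": 0,"ry": 0,"rz": 0}]'

```text
t: 17.0
tool_pos: [483.7, -214.0, 45.4]
ee_rot: [3.139, 0.0, 1.346]
contact_force: [-3.9, 2.2, 16.1]
width: 0.302
```

The force jumped to 16 N and z barely moved, so a stop has been felt. Checking torque and level.

```bash
python3 st.py;  python3 - <<'E'
from rig import eyes
from h import *
for n in ('top','scene'):
    c=eyes.read_camera(n);pickle.dump(c,open(n+'5.pkl','wb'))
    if n=='top': crop(c,375,215,50,35,16,'t5.png')
    else: crop(c,165,150,110,90,7,'s5.png')
E
python3 st.py
```

```text
17.0 [ 483.71 -213.99   45.43] [3.1393e+00 4.0000e-04 1.3464e+00] [-3.85  2.18 16.08] [ 0.325  0.699 -0.017] 0.302
17.1 [ 483.71 -214.01   45.43] [3.1393e+00 4.0000e-04 1.3464e+00] [-3.66  1.53 16.29] [0.324 0.686 0.032] 0.304
```

View pics/s5.png

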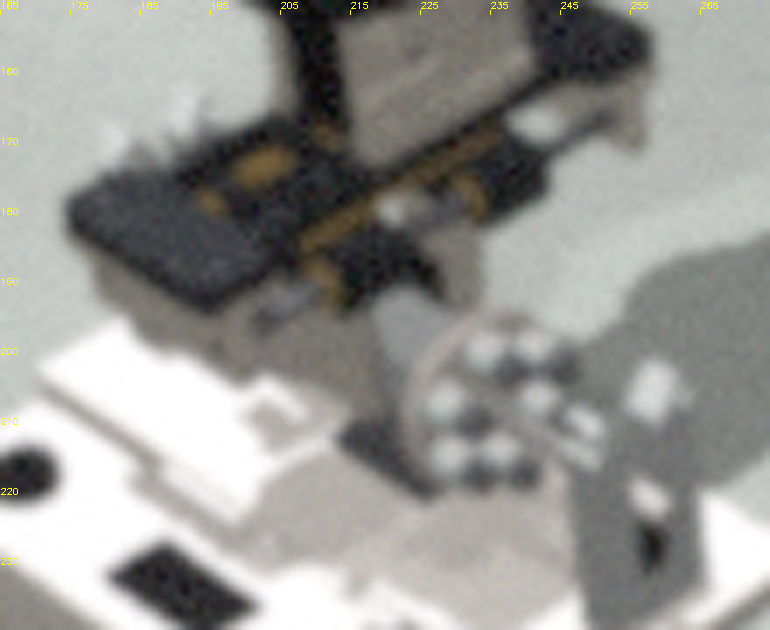

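step_arm --increments '[{"dx": -0.3,"dy": 0,"dz": -0.1,"rx": 0,"ry": 0,"rz": 0},{"dx": -0.3,"dy": 0,"dz": -0.2,"rx": 0,"ry": 0,"rz": 0},{"dx": -0.3,"dy": 0,"dz": -0.3,"rx": 0,"ry": 0,"rz": 0},{"dx": -0.3,"dy": 0,"dz": -0.3,"rx": 0,"ry": 0,"rz": 0}]'

```text
t: 17.5
tool_pos: [483.7, -214.0, 45.4]
ee_rot: [3.139, 0.0, 1.346]
contact_force: [-3.1, 2.2, 18.8]
width: 0.306
```

```bash
python3 st.py
```

```text
17.5 [ 483.69 -214.02   45.38] [3.1387e+00 4.0000e-04 1.3465e+00] [-3.09  2.18 18.8 ] [ 0.393  0.683 -0.   ] 0.306
```

The push is hard against the stop: the last 0.3 mm commanded gave only 0.05 mm. Net load is about 22 N with the moment centred to within a few mm, so each end carries about 11 N, more than either shoe can hold. Both ends are therefore on the stops. Unloading and then opening.

step_arm --increments '[{"dx": 0,"dy": 0,"dz": 0.4,"rx": 0,"ry": 0,"rz": 0},{"dx": 0,"dy": 0,"dz": 0.8,"rx": 0,"ry": 0,"rz": 0},{"dx": 0,"dy": 0,"dz": 1.2,"rx": 0,"ry": 0,"rz": 0},{"dx": 0,"dy": 0,"dz": 1.2,"rx": 0,"ry": 0,"rz": 0},{"dx": 0,"dy": 0,"dz": 1.2,"rx": 0,"ry": 0,"rz": 0}]'

```text
t: 18.0
tool_pos: [483.6, -214.0, 45.6]
ee_rot: [3.139, -0.0, 1.346]
contact_force: [0.8, 1.4, 6.5]
width: 0.296
```

```bash
python3 st.py
```

```text
18.0 [ 483.62 -213.99   45.55] [ 3.1392e+00 -1.0000e-04  1.3464e+00] [0.79 1.43 6.46] [ 0.099 -0.443 -0.024] 0.296
```

step_arm --increments '[{"dx": 0,"dy": 0,"dz": 0,"rx": 0,"ry": 0,"rz": 0},{"dx": 0,"dy": 0,"dz": 0,"rx": 0,"ry": 0,"rz": 0},{"dx": 0,"dy": 0,"dz": 0,"rx": 0,"ry": 0,"rz": 0},{"dx": 0,"dy": 0,"dz": 0,"rx": 0,"ry": 0,"rz": 0},{"dx": 0,"dy": 0,"dz": 0,"rx": 0,"ry": 0,"rz": 0},{"dx": 0,"dy": 0,"dz": 0,"rx": 0,"ry": 0,"rz": 0},{"dx": 0,"dy": 0,"dz": 0,"rx": 0,"ry": 0,"rz": 0}]' --gripper 0.3

```text
t: 18.7
tool_pos: [482.3, -214.0, 44.9]
ee_rot: [-3.142, 0.0, 1.346]
contact_force: [-0.0, -0.0, -0.7]
width: 0.698
```

```bash
python3 st.py
```

```text
18.7 [ 482.31 -213.97   44.92] [-3.1416  0.      1.3462] [-0.02 -0.03 -0.68] [-0.007 -0.061 -0.018] 0.698
```

step_arm --increments '[{"dx": 0,"dy": 0,"dz": 5,"rx": 0,"ry": 0,"rz": 0},{"dx": 0,"dy": 0,"dz": 20,"rx": 0,"ry": 0,"rz": 0},{"dx": 0,"dy": 0,"dz": 45,"rx": 0,"ry": 0,"rz": 0},{"dx": 0,"dy": 0,"dz": 75,"rx": 0,"ry": 0,"rz": 0},{"dx": 0,"dy": 0,"dz": 105,"rx": 0,"ry": 0,"rz": 0},{"dx": 0,"dy": 0,"dz": 135,"rx": 0,"ry": 0,"rz": 0},{"dx": 0,"dy": 20,"dz": 150,"rx": 0,"ry": 0,"rz": 0},{"dx": 0,"dy": 60,"dz": 150,"rx": 0,"ry": 0,"rz": 0},{"dx": 0,"dy": 105,"dz": 150,"rx": 0,"ry": 0,"rz": 0},{"dx": 0,"dy": 150,"dz": 150,"rx": 0,"ry": 0,"rz": 0},{"dx": 0,"dy": 195,"dz": 150,"rx": 0,"ry": 0,"rz": 0},{"dx": 0,"dy": 240,"dz": 150,"rx": 0,"ry": 0,"rz": 0},{"dx": 0,"dy": 280,"dz": 150,"rx": 0,"ry": 0,"rz": 0},{"dx": 0,"dy": 300,"dz": 150,"rx": 0,"ry": 0,"rz": 0},{"dx": 0,"dy": 300,"dz": 150,"rx": 0,"ry": 0,"rz": 0}]'

```text
t: 20.2
tool_pos: [481.2, 90.8, 195.1]
ee_rot: [-3.141, -0.002, 1.353]
contact_force: [0.1, -0.2, 0.1]
width: 0.699
```

```bash
python3 st.py;  python3 - <<'E'
from rig import eyes
from h import *
for n in ('top','scene'):
    c=eyes.read_camera(n);pickle.dump(c,open(n+'6.pkl','wb'))
    if n=='top': crop(c,370,205,130,90,6,'t6.png')
    else: crop(c,160,150,125,100,6,'s6.png')
E
```

```text
20.2 [481.18  90.84 195.1 ] [-3.1412e+00 -1.7000e-03  1.3528e+00] [ 0.14 -0.2   0.14] [-0.005 -0.06   0.003] 0.699
```

View pics/t6.png

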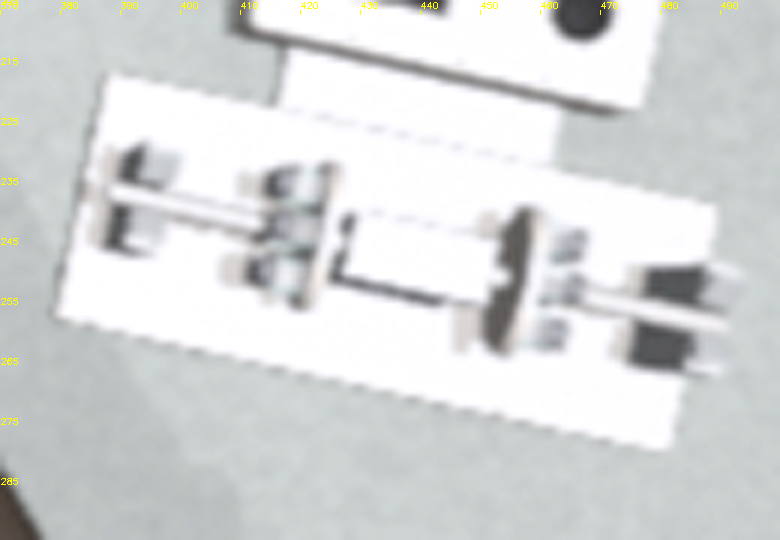

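View pics/s6.png

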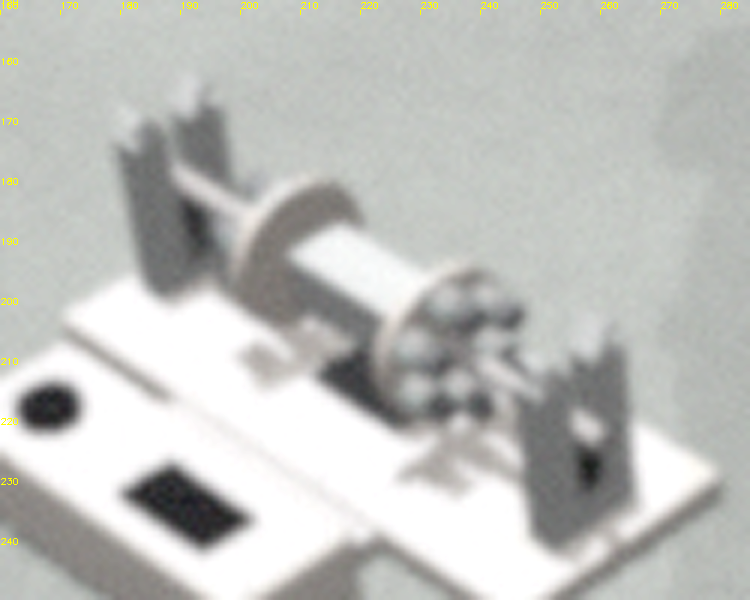

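Run:
```python
from h import *
t=cam('','top6.pkl');s=cam('','scene6.pkl')
print(tri(t,(388.3,236.3),s,(257.2,220)))
a=np.radians(-12.9);o=np.array([483,-214.,0]);xa=np.array([np.cos(a),np.sin(a),0]);ya=np.array([-np.sin(a),np.cos(a),0])
for u,v in [(257.2,219.8),(248,214.8),(244,212.2),(198,184.3),(194,181.8),(190,179.3)]:
    e,d=ray(s,u,v); p=e+d*((o-e)@xa)/(d@xa); print((u,v),'y',((p-o)@ya).round(1),'z',p[2].round(1))
for x,y,z in [(55,135,14),(-55,135,14),(-55,-135,14)]:
    print(proj(s,o+xa*x+ya*y+[0,0,z]).round(1))
crop(s,180,165,40,30,18,'s6r.png');crop(s,232,200,40,30,18,'s6l.png')
```

```text
(array([512.5529276 , -91.08405022,  67.16576397]), np.float64(5.887551205218955))
(257.2, 219.8) y 120.4 z 63.9
(248, 214.8) y 90.3 z 61.6
(244, 212.2) y 77.2 z 62.0
(198, 184.3) y -84.3 z 59.7
(194, 181.8) y -99.2 z 59.7
(190, 179.3) y -114.2 z 59.7
[245.3 251.9]
[280.5 227.6]
[204.5 181. ]
```

View pics/s6r.png

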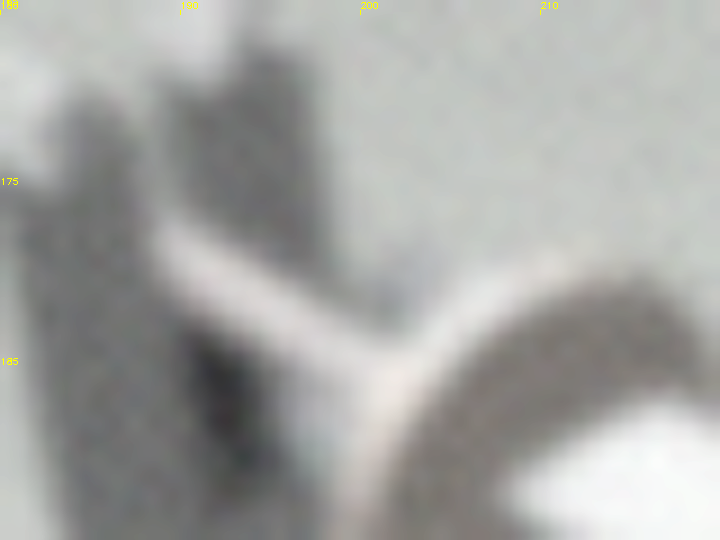

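View pics/s6l.png

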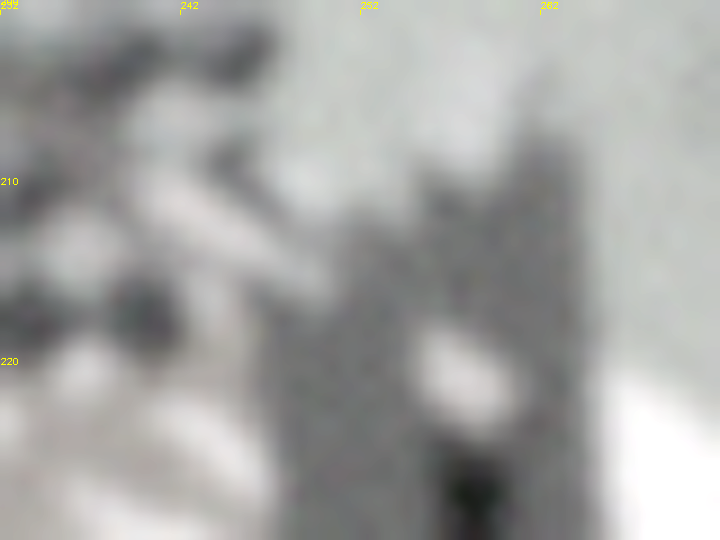

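The picture shows the axle low in both slots: scene (190,179) on the right, (257,221) on the left, with the ends in line with the slots from above. The sight-based tilt of about 2 mm is no larger than the camera's bias on the parked, level wheel (3 mm, same direction). I'll settle it by touch, probing the bare axle lightly at y = ±88 with shut fingers and comparing heights.

step_arm --increments '[{"dx": -1,"dy": -30,"dz": 0,"rx": 0,"ry": 0,"rz": 0},{"dx": -3,"dy": -75,"dz": 0,"rx": 0,"ry": 0,"rz": 0},{"dx": -6,"dy": -120,"dz": 0,"rx": 0,"ry": 0,"rz": 0},{"dx": -9,"dy": -165,"dz": 0,"rx": 0,"ry": 0,"rz": 0},{"dx": -11,"dy": -210,"dz": 0,"rx": 0,"ry": 0,"rz": 0},{"dx": -13,"dy": -255,"dz": 0,"rx": 0,"ry": 0,"rz": 0},{"dx": -15,"dy": -300,"dz": 0,"rx": 0,"ry": 0,"rz": 0},{"dx": -17,"dy": -345,"dz": 0,"rx": 0,"ry": 0,"rz": 0},{"dx": -19,"dy": -375,"dz": 0,"rx": 0,"ry": 0,"rz": 0},{"dx": -19,"dy": -386,"dz": -20,"rx": 0,"ry": 0,"rz": 0},{"dx": -19,"dy": -386,"dz": -50,"rx": 0,"ry": 0,"rz": 0},{"dx": -19,"dy": -386,"dz": -75,"rx": 0,"ry": 0,"rz": 0},{"dx": -19,"dy": -386,"dz": -95,"rx": 0,"ry": 0,"rz": 0},{"dx": -19,"dy": -386,"dz": -110,"rx": 0,"ry": 0,"rz": 0},{"dx": -19,"dy": -386,"dz": -120,"rx": 0,"ry": 0,"rz": 0},{"dx": -19,"dy": -386,"dz": -120,"rx": 0,"ry": 0,"rz": 0},{"dx": -19,"dy": -386,"dz": -120,"rx": 0,"ry": 0,"rz": 0}]' --gripper 1 --force 10

```text
t: 22.0
tool_pos: [463.2, -300.4, 75.3]
ee_rot: [3.141, 0.0, 1.345]
contact_force: [1.2, 0.8, 0.4]
width: 0.002
```

```bash
python3 st.py;  python3 - <<'E'
from rig import eyes
from h import *
c=eyes.read_camera('scene'); crop(c,160,130,125,100,6,'s7.png')
E
```

```text
22.0 [ 463.16 -300.42   75.32] [3.1415e+00 2.0000e-04 1.3454e+00] [1.22 0.78 0.39] [-0.023 -0.104 -0.03 ] 0.002
```

View pics/s7.png

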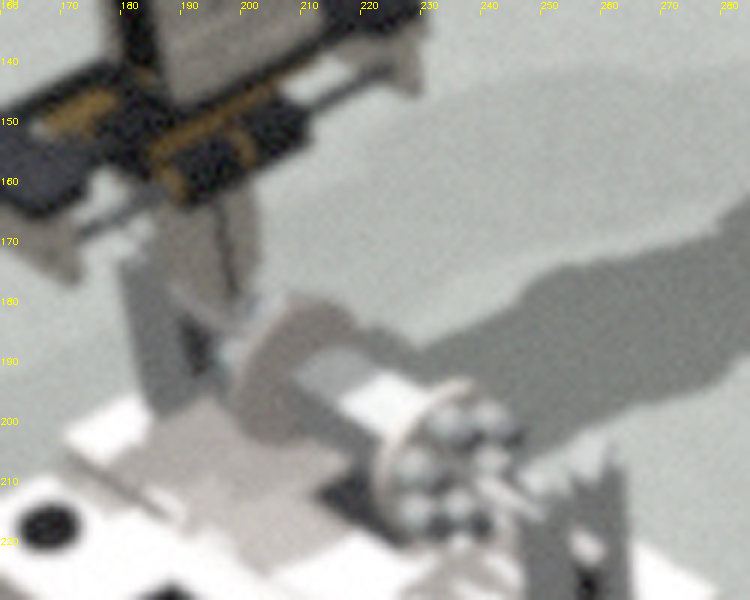

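The shut fingers are at (197,178) in the scene view, just above the bare axle between the disc and the right bracket. Probing.

step_arm --increments '[{"dx": 0,"dy": 0,"dz": -2,"rx": 0,"ry": 0,"rz": 0},{"dx": 0,"dy": 0,"dz": -4,"rx": 0,"ry": 0,"rz": 0},{"dx": 0,"dy": 0,"dz": -6,"rx": 0,"ry": 0,"rz": 0},{"dx": 0,"dy": 0,"dz": -7,"rx": 0,"ry": 0,"rz": 0},{"dx": 0,"dy": 0,"dz": -7.5,"rx": 0,"ry": 0,"rz": 0},{"dx": 0,"dy": 0,"dz": -8,"rx": 0,"ry": 0,"rz": 0},{"dx": 0,"dy": 0,"dz": -8,"rx": 0,"ry": 0,"rz": 0}]'

```text
t: 22.75
tool_pos: [463.3, -299.9, 66.9]
ee_rot: [-3.142, -0.0, 1.346]
contact_force: [-0.5, -0.8, 0.3]
width: 0.004
```

step_arm --increments '[{"dx": 0,"dy": 0,"dz": -0.3,"rx": 0,"ry": 0,"rz": 0},{"dx": 0,"dy": 0,"dz": -0.6,"rx": 0,"ry": 0,"rz": 0},{"dx": 0,"dy": 0,"dz": -0.8,"rx": 0,"ry": 0,"rz": 0},{"dx": 0,"dy": 0,"dz": -0.8,"rx": 0,"ry": 0,"rz": 0}]'

```text
t: 23.15
tool_pos: [463.4, -300.0, 66.2]
ee_rot: [3.141, 0.0, 1.346]
contact_force: [0.1, 1.5, 1.3]
width: 0.003
```

```bash
python3 st.py
```

```text
23.15 [ 463.39 -299.97   66.22] [3.1414e+00 1.0000e-04 1.3462e+00] [0.12 1.45 1.3 ] [-0.009 -0.026  0.002] 0.003
```

step_arm --increments '[{"dx": 0,"dy": 0,"dz": -0.3,"rx": 0,"ry": 0,"rz": 0},{"dx": 0,"dy": 0,"dz": -0.6,"rx": 0,"ry": 0,"rz": 0},{"dx": 0,"dy": 0,"dz": -0.6,"rx": 0,"ry": 0,"rz": 0},{"dx": 0,"dy": 0,"dz": -0.6,"rx": 0,"ry": 0,"rz": 0}]'

```text
t: 23.55
tool_pos: [463.8, -300.1, 66.0]
ee_rot: [3.141, 0.0, 1.346]
contact_force: [-1.6, 0.7, 4.6]
width: 0.006
```

```bash
python3 st.py
```

```text
23.55 [ 463.8  -300.08   65.97] [3.1406e+00 2.0000e-04 1.3462e+00] [-1.58  0.72  4.61] [ 0.056 -0.013 -0.036] 0.006
```

step_arm --increments '[{"dx": 0,"dy": 0,"dz": -0.3,"rx": 0,"ry": 0,"rz": 0},{"dx": 0,"dy": 0,"dz": -0.6,"rx": 0,"ry": 0,"rz": 0},{"dx": 0,"dy": 0,"dz": -0.6,"rx": 0,"ry": 0,"rz": 0},{"dx": 0,"dy": 0,"dz": -0.6,"rx": 0,"ry": 0,"rz": 0}]'

```text
t: 23.95
tool_pos: [464.2, -300.2, 65.8]
ee_rot: [3.14, 0.0, 1.346]
contact_force: [-0.9, 0.9, 9.0]
width: 0.008
```

```bash
python3 st.py
```

```text
23.95 [ 464.25 -300.21   65.82] [3.1397e+00 5.0000e-04 1.3463e+00] [-0.92  0.89  9.03] [ 0.12   0.031 -0.023] 0.008
```

Right end is firm: it carries 9 N at z≈65.9. Now the left end.

step_arm --increments '[{"dx": 0,"dy": 0,"dz": 5,"rx": 0,"ry": 0,"rz": 0},{"dx": 0,"dy": 0,"dz": 25,"rx": 0,"ry": 0,"rz": 0},{"dx": 0,"dy": 0,"dz": 50,"rx": 0,"ry": 0,"rz": 0},{"dx": 0,"dy": 0,"dz": 55,"rx": 0,"ry": 0,"rz": 0},{"dx": 7,"dy": 32,"dz": 55,"rx": 0,"ry": 0,"rz": 0},{"dx": 15,"dy": 67,"dz": 55,"rx": 0,"ry": 0,"rz": 0},{"dx": 23,"dy": 102,"dz": 55,"rx": 0,"ry": 0,"rz": 0},{"dx": 31,"dy": 137,"dz": 55,"rx": 0,"ry": 0,"rz": 0},{"dx": 37,"dy": 162,"dz": 55,"rx": 0,"ry": 0,"rz": 0},{"dx": 39,"dy": 171.5,"dz": 55,"rx": 0,"ry": 0,"rz": 0},{"dx": 39,"dy": 171.5,"dz": 45,"rx": 0,"ry": 0,"rz": 0},{"dx": 39,"dy": 171.5,"dz": 30,"rx": 0,"ry": 0,"rz": 0},{"dx": 39,"dy": 171.5,"dz": 17,"rx": 0,"ry": 0,"rz": 0},{"dx": 39,"dy": 171.5,"dz": 9,"rx": 0,"ry": 0,"rz": 0},{"dx": 39,"dy": 171.5,"dz": 5,"rx": 0,"ry": 0,"rz": 0},{"dx": 39,"dy": 171.5,"dz": 4,"rx": 0,"ry": 0,"rz": 0},{"dx": 39,"dy": 171.5,"dz": 4,"rx": 0,"ry": 0,"rz": 0}]'

```text
t: 25.65
tool_pos: [502.5, -128.6, 69.0]
ee_rot: [3.141, -0.0, 1.346]
contact_force: [0.4, -0.1, 0.4]
width: 0.002
```

```bash
python3 st.py
```

```text
25.65 [ 502.48 -128.63   69.04] [ 3.1414 -0.      1.346 ] [ 0.39 -0.12  0.36] [-0.077 -0.11  -0.022] 0.002
```

step_arm --increments '[{"dx": 0,"dy": 0,"dz": -0.7,"rx": 0,"ry": 0,"rz": 0},{"dx": 0,"dy": 0,"dz": -1.4,"rx": 0,"ry": 0,"rz": 0},{"dx": 0,"dy": 0,"dz": -2,"rx": 0,"ry": 0,"rz": 0},{"dx": 0,"dy": 0,"dz": -2,"rx": 0,"ry": 0,"rz": 0}]'

```text
t: 26.05
tool_pos: [502.4, -128.4, 67.0]
ee_rot: [3.141, 0.0, 1.346]
contact_force: [-0.5, -0.5, 0.0]
width: 0.003
```

```bash
python3 st.py
```

```text
26.05 [ 502.4  -128.43   67.02] [3.1414e+00 1.0000e-04 1.3463e+00] [-0.51 -0.53  0.02] [-0.015 -0.097 -0.011] 0.003
```

step_arm --increments '[{"dx": 0,"dy": 0,"dz": -0.4,"rx": 0,"ry": 0,"rz": 0},{"dx": 0,"dy": 0,"dz": -0.8,"rx": 0,"ry": 0,"rz": 0},{"dx": 0,"dy": 0,"dz": -1.2,"rx": 0,"ry": 0,"rz": 0},{"dx": 0,"dy": 0,"dz": -1.2,"rx": 0,"ry": 0,"rz": 0}]'

```text
t: 26.45
tool_pos: [502.6, -128.5, 66.0]
ee_rot: [3.141, 0.0, 1.346]
contact_force: [0.1, -0.6, 3.7]
width: 0.004
```

```bash
python3 st.py
```

```text
26.45 [ 502.65 -128.49   65.99] [3.1409 0.     1.3462] [ 0.11 -0.65  3.72] [-0.133 -0.081 -0.037] 0.004
```

step_arm --increments '[{"dx": 0,"dy": 0,"dz": -0.3,"rx": 0,"ry": 0,"rz": 0},{"dx": 0,"dy": 0,"dz": -0.6,"rx": 0,"ry": 0,"rz": 0},{"dx": 0,"dy": 0,"dz": -0.6,"rx": 0,"ry": 0,"rz": 0},{"dx": 0,"dy": 0,"dz": -0.6,"rx": 0,"ry": 0,"rz": 0}]'

```text
t: 26.85
tool_pos: [503.1, -128.6, 65.8]
ee_rot: [3.14, 0.0, 1.346]
contact_force: [-0.8, -0.2, 7.8]
width: 0.008
```

```bash
python3 st.py
```

```text
26.85 [ 503.06 -128.58   65.79] [3.1400e+00 1.0000e-04 1.3461e+00] [-0.79 -0.17  7.76] [-0.064  0.034 -0.022] 0.008
```

Left end is also firm, at z≈65.8 under 8 N, against 65.8 on the right. The axle is level within about 0.1 mm over 176 mm. Retreating for a final look.

step_arm --increments '[{"dx": 0,"dy": 0,"dz": 5,"rx": 0,"ry": 0,"rz": 0},{"dx": 0,"dy": 0,"dz": 25,"rx": 0,"ry": 0,"rz": 0},{"dx": 0,"dy": 0,"dz": 55,"rx": 0,"ry": 0,"rz": 0},{"dx": 0,"dy": 0,"dz": 90,"rx": 0,"ry": 0,"rz": 0},{"dx": 0,"dy": 20,"dz": 120,"rx": 0,"ry": 0,"rz": 0},{"dx": 0,"dy": 60,"dz": 140,"rx": 0,"ry": 0,"rz": 0},{"dx": 0,"dy": 105,"dz": 140,"rx": 0,"ry": 0,"rz": 0},{"dx": 0,"dy": 150,"dz": 140,"rx": 0,"ry": 0,"rz": 0},{"dx": 0,"dy": 190,"dz": 140,"rx": 0,"ry": 0,"rz": 0},{"dx": 0,"dy": 210,"dz": 140,"rx": 0,"ry": 0,"rz": 0},{"dx": 0,"dy": 220,"dz": 140,"rx": 0,"ry": 0,"rz": 0},{"dx": 0,"dy": 220,"dz": 140,"rx": 0,"ry": 0,"rz": 0},{"dx": 0,"dy": 220,"dz": 140,"rx": 0,"ry": 0,"rz": 0}]'

```text
t: 28.15
tool_pos: [502.4, 90.0, 204.9]
ee_rot: [-3.141, 0.001, 1.345]
contact_force: [0.0, -0.1, 0.4]
width: 0.004
```

```bash
python3 st.py;  python3 - <<'E'
from rig import eyes
from h import *
c=eyes.read_camera('top'); pickle.dump(c,open('top8.pkl','wb')); t0=cam('top')
crop(c,370,95,130,195,3,'t8.png')
for te in [((388.3,236.3),(489.5,258.5))]:
  a=np.array([onz(c,*p,60.7) for p in te]); print(a.round(1),a.mean(0).round(1)); d=a[0]-a[1]; print(np.degrees(np.arctan2(-d[0],d[1])))
# bystander shift
d=cv2.absdiff(c['pixels'][100:165,260:450],t0['pixels'][100:165,260:450]).max(2); print('diff',d.max(),(d>40).sum())
E
```

```text
28.15 [502.35  90.04 204.93] [-3.1413e+00  1.0000e-03  1.3448e+00] [ 0.04 -0.12  0.45] [-0.066 -0.126 -0.036] 0.004
[[ 511.4  -89.4   60.7]
 [ 455.  -338.9   60.7]] [ 483.2 -214.2   60.7]
-12.725957583215072
diff 14 0
```

View pics/t8.png

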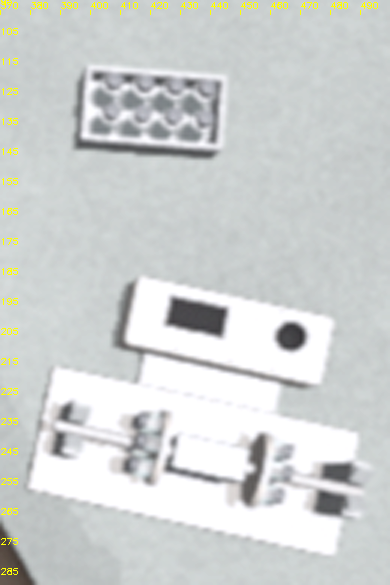

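The wheel lies in both slots with the axle from (388,236) to (489,258). Its middle is within about 1 mm of the stand's, yaw matches, and the bystanders are unmoved. Handing in.

```bash
python3 -c "
from rig import arm
print(arm.finish_job())"
```

```text
the job is handed in; nothing more can be done
None
```

I lifted the wheel out of its rack, lowered it into both slots of the stand, pressed it down onto the hard stops, let go and backed the arm away. I handed the job in at about 28 s; no verdict is reported.

- **Pressing:** The shoes slid at about 10 N in total. The stops were felt with the axle's centre line at about 60.7 mm. The net load peaked at about 22 N and was evenly shared between the two ends.
- **Level:** I touched the bare axle near each end with the shut fingers. Both ends were firm under 8–9 N, at 65.8 mm on each side, so the axle is level to about 0.1 mm.
- **Position:** In the last top view the wheel's middle is about 1 mm from the stand's, and its direction is about 0.2° off the one I measured for the stand. The bottle, jar and tray have not moved.
- **Checks that disagreed:** The scene camera suggested about 2 mm of tilt. It showed about 3 mm the same way on the level parked wheel, so I took it as camera bias and trusted the touch check. The two-view fix on the left end also missed by 6 mm, and I did not use it.

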